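# Take the sample carriers out of the interlocked drawer and row them up on the tray

### The job

Only one drawer of the grey sample cabinet can be open at a time, and the right one has been left open: push it fully shut so that the interlock frees the left drawer, then open the left drawer wide and take out every sample carrier in it. Stand these and the carrier that is already on the grey tray upright on the tray in one row along the blue rail, starting in the corner at the yellow end stop, each flat against the rail and butted against the next with no gaps. Finish with the left drawer fully shut again too, and leave the bottle, the beaker and the scoop where they are.

Things in the scene. Friction and masses are not known exactly. Their poses are not given: they have to be found in the camera images.
- right_drawer (a joint): Right drawer (smaller y), blue front: how far open in m, 0 shut, at most 0.175; starts 0.08 to 0.14 open. It slides out along the cabinet's -x, towards the robot; friction about 1.5 N. While one drawer is more than about 5 mm open, the interlock holds the other one shut (about 2 mm of play).
- left_drawer (a joint): Left drawer (larger y), like the right one: opening in m, 0 to 0.175; starts shut and locked; its middle line is 103 mm to +y of the cabinet's. Inside 155 mm long and 152 wide, side walls 45 mm high, floor 17 mm above the bench. Carriers can be lifted out clear of the cabinet's top when it is open by 0.16 or more.
- right_drawer_handle (a point): Middle of the right drawer's handle: a level round steel bar 12 mm thick, 90 mm long along the cabinet's y, 45 mm in front of the drawer's front face and 84 mm above the bench; free space behind and under it. The drawer's front reaches 98 mm above the bench, the cabinet's top 110 mm. Axes as the cabinet's.
- left_drawer_handle (a point): Middle of the left drawer's handle, same bar and sizes as the right one. The inside of the drawer begins about 65 mm behind the bar.
- cabinet: Fixed grey low cabinet 240 x 400 x 110 mm with two drawers side by side; origin at the centre of its underside, its -x axis is the way the drawers come out (towards the robot). The drawers' fronts close flush with its front, 120 mm from the origin along -x.
- lock_pin (a joint): Interlock pin inside the cabinet, with a small red marker that slides on the cabinet's top: -0.004 m = it locks the left drawer (as at the start), +0.004 m = it locks the right drawer. It is moved by the drawers alone: with both shut it may stay where it was, and pulling either drawer pushes it aside.
- tray_corner (a point): Fixed grey tray (180 x 370 mm, surface 8 mm above the bench): inner corner, at surface height, where the inner faces of blue rail and yellow end stop meet. The rail runs from here along this frame's +y (the tray's far side), the stop along -x; both 22 mm high. Free surface 168 mm along -x, 358 along +y. The first carrier's centre belongs 32 mm along -x and 32 along +y, the next 64 mm on each
- carrier0_center (a point): Sample carrier 1: loose white foam block 64 x 64 x 24 mm with a round lidded dish and, on its lid, an upright orange grip tab, 12 mm thick along the carrier's y, 30 mm long along its x, from 36 to 70 mm above the underside; 0.13 to 0.25 kg. This is its centre, 35 mm above the underside. Starts upright in the left drawer, its x roughly along the drawer's. 2 to 4 of these are there; absent: None.
- carrier1_center (a point): Sample carrier 2: loose white foam block 64 x 64 x 24 mm with a round lidded dish and, on its lid, an upright orange grip tab, 12 mm thick along the carrier's y, 30 mm long along its x, from 36 to 70 mm above the underside; 0.13 to 0.25 kg. This is its centre, 35 mm above the underside. Starts upright in the left drawer, its x roughly along the drawer's. 2 to 4 of these are there; absent: None.
- carrier2_center (a point): Sample carrier 3: loose white foam block 64 x 64 x 24 mm with a round lidded dish and, on its lid, an upright orange grip tab, 12 mm thick along the carrier's y, 30 mm long along its x, from 36 to 70 mm above the underside; 0.13 to 0.25 kg. This is its centre, 35 mm above the underside. Starts upright in the left drawer, its x roughly along the drawer's. 2 to 4 of these are there; absent: None.
- carrier3_center (a point): Sample carrier 4: loose white foam block 64 x 64 x 24 mm with a round lidded dish and, on its lid, an upright orange grip tab, 12 mm thick along the carrier's y, 30 mm long along its x, from 36 to 70 mm above the underside; 0.13 to 0.25 kg. This is its centre, 35 mm above the underside. Starts upright in the left drawer, its x roughly along the drawer's. 2 to 4 of these are there; absent: None.
- carrier4_center (a point): Sample carrier 5: loose white foam block 64 x 64 x 24 mm with a round lidded dish and, on its lid, an upright orange grip tab, 12 mm thick along the carrier's y, 30 mm long along its x, from 36 to 70 mm above the underside; 0.13 to 0.25 kg. This is its centre, 35 mm above the underside. Starts upright on the tray, askew and away from the rail.
- wash_bottle: Bystander: white bottle with a red cap, 60 mm across and 170 mm high, standing; origin at the centre of its underside.
- beaker: Bystander: open glass beaker, 80 mm across and 90 mm high, standing; origin at the centre of its underside.
- scoop: Bystander: steel scoop (spoon) lying on the bench beyond the tray, about 0.2 m long; origin at its middle, its x axis along it.

How it is judged:
By the outcome, as a careful person would: the job done as asked, in the order asked, and still so for the second after the job is handed in, with the robot touching nothing.
Of carrier0, carrier1, carrier2, carrier3 only 2 to 4 are there at a start; the rules pass over those that are not, and their reading is None.
At some moment in a run one of carrier0, carrier1, carrier2, carrier3, carrier4 may be knocked a few centimetres aside while the robot is not near it.
Once in a run the grip may slacken for a moment while it holds something.
It also fails if it takes over 210 s, if anything falls off the work surface, if the arm or the gripper's body presses on something with over 40 N, if the wrist force passes 120 N, or if a joint passes its speed limit or range.

### The arm

A 6-joint arm with a two-finger parallel gripper is mounted at the origin on the work surface. World frame = base frame: x ahead of the robot, y to its left, z up, the work surface at z = 0. Lengths are in mm, angles in rad, forces in N, time in s.
With the tool pointing down it reaches from about 350 to 775 mm from the base axis. Payload 7.3 kg.
Tool frame: the origin (TCP) lies midway between the tips of the shut fingers; the grasp point (between the pads) lies 19 mm behind it (grasp_offset is the z of the grasp point in the tool frame, in mm); z points along the fingers, y is the direction in which the jaws open and shut (so a half turn about z gives the same grasp; the last joint's range is limited). The gripper opens to 92 mm and grips with 3 to 60 N. Pads are 19 mm wide; open, the fingers measure 130 mm over their backs; the gripper's body (75 mm by 190 mm) begins 47 mm behind the grasp point.
Start: joints at [-1.283, 0.342, 1.524, -0, 1.275, -0.146], TCP at [220.693, -476.382, 226.741] pointing down, gripper open.
Joint ranges: [-2.53, 2.53], [-0.77, 2.02], [0.04, 2.7], [-1, 4.14], [0.28, 2.66], [-3.11, 3.11]. Speed limits (rad/s): [2.57, 2.57, 3.14, 3.14, 3.14, 3.14].

### API

Orientations are given as [roll, pitch, yaw] about the fixed x, y, z axes, in that order (R = Rz(yaw) Ry(pitch) Rx(roll)).
In Python, from plant import get_obs, capture, camera_model, close_job, boxes_of, regions_of, place_of, grasp_offset gives the robot as it stands. The module is installed in compiled form; this text tells all that it offers.
- The arm moves only by the tool send_rows, never from a script. Its argument "targets" is a list that holds one entry, the list of rows, each a list of 7 numbers: the turn, a rotation vector about the tool's x, y, z in degrees, then the shift along the tool's x, y, z in mm, then the closure, from -1 (fully open) to 1 (shut). A call has 1 to 5 rows; each row is the pose to reach, as a shift and turn from the pose commanded when the call began, along the tool's axes at that moment; what a row does not reach only later rows make up. A row lasts 1/12 s, in which the tool goes at most 41.7 mm and 7.16 degrees, less where a joint would pass 70% of its speed; a pose out of reach is approached as far as the arm can. A call with a gripper value outside its range is refused whole. The fingers move at their own pace and stop on an object; the grip force is fixed at half the most. Time passes only in rows, so rows that repeat a pose let the fingers close. It gives the time, the measured TCP pose, the force and the opening at its end, in the units of the state.
- get_obs(): the state, without advancing time (a new reading comes with each control period).
- capture(name): name is "side" or "top"; returns the picture (420x560x3 uint8, red, green, blue); there is no depth.
- camera_model(name): a dict with "K" (3x3 intrinsics, pixels), "world_to_cam" (4x4, takes a point from world to camera coordinates). Camera axes: x right, y up, looking along -z (the intrinsics and any distortion apply to the point x, -y, -z); pixel columns grow to the right and rows downward; lengths in mm; the calibration is good to about 2 mm. A picture is of the moment at which its call begins. camera_model takes no time and is no camera call.
- close_job(): hands the job in, once; it reports no verdict.
Trained networks look in the newest picture that a camera, given by its name, has taken for a name from the list of things; names that differ only in an ending like _2 or _b are one class to them, and where a whole thing is asked for, a point or a joint stands for the part that bears it (a point fixed in the world has none). Each returns a list of dicts, best first, with "conf" (0 to 1); they miss things now and then, are a little off and sometimes report something else, mostly with a low value. They report only what shows in the picture. A call takes as long as a camera call.
- boxes_of(label, camera): "location" ([row, column] in pixels, amid what is visible of it).
- regions_of(label, camera): "region" (420x560 bool, what is visible of it) and "location" ([row, column] in pixels, amid what is visible of it).
- place_of(label, camera): "location" ([row, column] in pixels: a listed point, or the origin of a listed thing).
The state is a dict: "time": time; "joint_positions": joint angles; "dq": joint speeds; "tau": joint torques, N m; "tool_pos": TCP position; "tcp_rot": TCP orientation; "contact_force": force on the tool from outside, world axes, zero at the start; "moment": the same for the moment, N m; "grip_width": finger opening in mm.
Only numpy, scipy, OpenCV 4.12 (cv2) and the standard library are available. Lean on these libraries where they do the work, as an engineer would, in place of code of your own. Each camera call takes 0.05 s, during which the arm holds its last target.

## Working session

There is one attempt and no reset: what is moved stays moved. The work goes in short steps, Python scripts to look and compute and a tool call to move; the robot and the scene stay as the last step left them, time stands still between calls to the robot, and variables do not carry over. Pictures are saved under pics/ and viewed, and the job is handed in when it is done.

Besides the shell and the picture viewer there is one more tool, called after "Request:" in YAML: its name, and indented under it one key for each argument. send_rows: Moves the arm, as the interface text tells. Its arguments: {"type":"object","properties":{"targets":{"type":"array","items":{"type":"array","items":{"type":"array","items":{"type":"number"}}}}},"required":["targets"]}

```bash
ls; mkdir -p pics; python3 - <<'E'
from plant import *
import cv2
print(get_obs()); print(grasp_offset if not callable(grasp_offset) else grasp_offset())
for n in("side","top"):
    im=capture(n); cv2.imwrite(f"pics/a_{n}.png",im[:,:,::-1]); print(camera_model(n))
E
```

```text
pics
{'time': 0.0, 'joint_positions': array([-1.28299958e+00,  3.42732040e-01,  1.52503933e+00,  4.97810639e-06,
        1.27536824e+00, -1.46020748e-01]), 'dq': array([ 0.00040918,  0.00123081, -0.00121957, -0.00058609, -0.00188834,
        0.00104378]), 'tau': array([-1.68576635e-04, -4.31240201e+01, -2.44218206e+01,  7.17753125e-02,
        5.59608615e-02, -1.60040913e-04]), 'tool_pos': array([ 220.57190084, -475.96701249,  226.03233108]), 'tcp_rot': array([-3.14006285e+00, -2.29795571e-04,  4.33815868e-01]), 'contact_force': array([ 1.07316261,  0.35989715, -0.09262577]), 'moment': array([-0.01572189, -0.03565442, -0.010767  ]), 'grip_width': 91.8689497045432}
-18.8
{'K': array([[446.20716161,   0.        , 268.3891228 ],
       [  0.        , 446.20716161, 214.08468806],
       [  0.        ,   0.        ,   1.        ]]), 'world_to_cam': array([[ 9.91002453e-01, -1.31957192e-01,  2.23927880e-02,
        -6.60313336e+02],
       [ 4.50940979e-02,  4.86702531e-01,  8.72403100e-01,
        -4.87325401e+01],
       [-1.26018490e-01, -8.63543830e-01,  4.88273893e-01,
        -1.24261893e+03],
       [ 0.00000000e+00,  0.00000000e+00,  0.00000000e+00,
         1.00000000e+00]])}
{'K': array([[405.43574025,   0.        , 280.2889719 ],
       [  0.        , 405.43574025, 205.68228269],
       [  0.        ,   0.        ,   1.        ]]), 'world_to_cam': array([[-1.32564300e-03, -9.99855962e-01, -1.69203275e-02,
        -8.30886350e+01],
       [ 9.84582699e-01, -4.26463863e-03,  1.74867726e-01,
        -6.44963229e+02],
       [-1.74914697e-01, -1.64276496e-02,  9.84446535e-01,
        -1.13010425e+03],
       [ 0.00000000e+00,  0.00000000e+00,  0.00000000e+00,
         1.00000000e+00]])}
```

View pics/a_side.png

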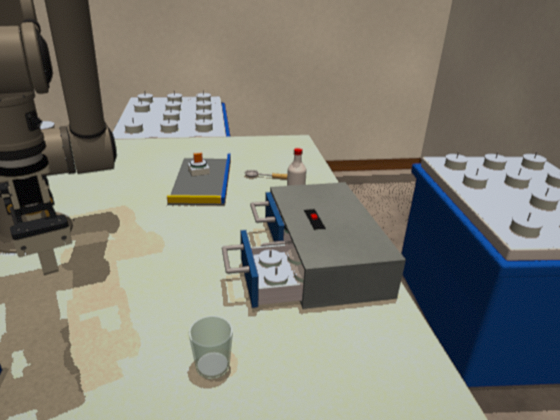

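View pics/a_top.png

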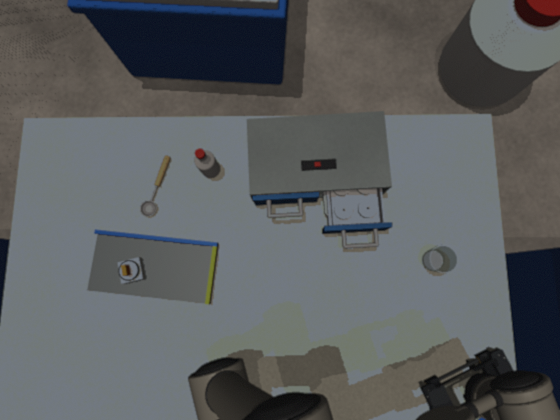

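```bash
cat > h.py <<'E'
from plant import *
import numpy as np, cv2
from scipy.spatial.transform import Rotation as Ro
from scipy.optimize import least_squares
def ray(cam,loc):
    m=camera_model(cam);K=m["K"];T=m["world_to_cam"]
    r,c=loc; d=np.array([(c-K[0,2])/K[0,0],-(r-K[1,2])/K[1,1],-1.])
    R=T[:3,:3]; return -R.T@T[:3,3], R.T@d
def atz(cam,loc,z):
    o,d=ray(cam,loc); return o+d*(z-o[2])/d[2]
def proj(cam,p):
    m=camera_model(cam);K=m["K"];T=m["world_to_cam"]
    q=T[:3,:3]@np.array(p,float)+T[:3,3]; return np.array([K[1,1]*(-q[1])/-q[2]+K[1,2],K[0,0]*q[0]/-q[2]+K[0,2]])
def tri(l1,l2):
    A=[];b=[]
    for c,l in(("side",l1),("top",l2)):
        o,d=ray(c,l);d=d/np.linalg.norm(d);P=np.eye(3)-np.outer(d,d);A.append(P);b.append(P@o)
    A=np.vstack(A);b=np.hstack(b);x=np.linalg.lstsq(A,b,rcond=None)[0];return x,np.linalg.norm(A@x-b)
def snap(tag):
    for n in("side","top"): cv2.imwrite(f"pics/{tag}_{n}.png",capture(n)[:,:,::-1])
def crop(cam,tag,r0,r1,c0,c1,s):
    im=capture(cam)[r0:r1,c0:c1,::-1]; cv2.imwrite(f"pics/{tag}.png",cv2.resize(im,None,fx=s,fy=s,interpolation=cv2.INTER_CUBIC))
def yawR(yaw): return Ro.from_euler('xyz',[np.pi,0,yaw])
def rel(p,rot=None,p0=None,r0=None):
    """shift in tool axes and turn in deg to reach world p, rot (Rotation) from pose p0/r0 (measured)"""
    o=get_obs()
    p0=o["tool_pos"] if p0 is None else np.array(p0,float); r0=Ro.from_euler('xyz',o["tcp_rot"]) if r0 is None else r0
    s=r0.inv().apply(np.array(p,float)-p0); t=(r0.inv()*(rot if rot is not None else r0)).as_rotvec(degrees=True)
    return np.round(t,2),np.round(s,1)
def st():
    o=get_obs(); print("t",round(o["time"],2),"p",o["tool_pos"].round(1),"rpy",np.degrees(o["tcp_rot"]).round(2),"F",o["contact_force"].round(1),"w",round(o["grip_width"],1),"q",o["joint_positions"].round(2))
E
python3 - <<'E'
from h import *
np.set_printoptions(precision=1,suppress=True)
capture("side");capture("top")
for l,z in(("right_drawer_handle",84),("left_drawer_handle",84),("cabinet",0),("tray_corner",8),("carrier4_center",43),("carrier0_center",52),("wash_bottle",0),("beaker",0),("scoop",3)):
    for c in("side","top"):
        for d in place_of(l,c)[:3]: print(l,c,round(d["conf"],2),np.round(d["location"],1),atz(c,d["location"],z))
st()
E
```

```text
right_drawer_handle side 0.63 [258.2 225.9] [ 527.3 -303.6   84. ]
right_drawer_handle top 0.75 [242.  361.9] [ 535.4 -313.9   84. ]
right_drawer_handle top 0.52 [217.4 284.7] [605.9 -97.9  84. ]
left_drawer_handle side 0.95 [210.8 254.2] [614.  -89.1  84. ]
left_drawer_handle top 0.92 [216.1 284.4] [609.6 -97.   84. ]
cabinet side 0.57 [257.4 322.8] [ 782.4 -204.6    0. ]
cabinet top 0.85 [166.5 314. ] [ 778.2 -189.2    0. ]
tray_corner side 0.63 [204.3 224.7] [541.7  98.3   8. ]
tray_corner top 0.86 [243.  212.6] [540.2 119.5   8. ]
carrier4_center side 0.69 [162.4 199.7] [466.1 358.2  43. ]
carrier4_center top 0.97 [267.5 127.5] [467.  358.5  43. ]
carrier0_center side 0.35 [223.3 294.2] [ 721.1 -111.3   52. ]
carrier0_center side 0.16 [160.7 201.8] [473.9 351.5  52. ]
wash_bottle side 0.81 [199.2 294.4] [768.7 128.3   0. ]
wash_bottle top 0.71 [168.1 212.5] [775.  127.9   0. ]
beaker side 0.55 [364.  211.7] [ 487.2 -529.5    0. ]
beaker top 0.84 [262.6 428.4] [ 480.9 -524.2    0. ]
scoop side 0.53 [181.6 276.1] [728.1 260.3   3. ]
scoop side 0.21 [201.7 222.8] [536.9 125.8   3. ]
scoop top 0.8 [186.7 158.3] [715.6 294.2   3. ]
t 1.1 p [ 220.7 -476.4  226.7] rpy [180.    0.   24.9] F [-0.1 -0.4 -0.2] w 91.8 q [-1.3  0.3  1.5  0.   1.3 -0.1]
```

```bash
python3 - <<'E'
from h import *
crop("top","b1",100,260,230,410,4.3)
crop("top","b2",215,315,75,230,5)
E
```

```text
(no output)
```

View pics/b1.png

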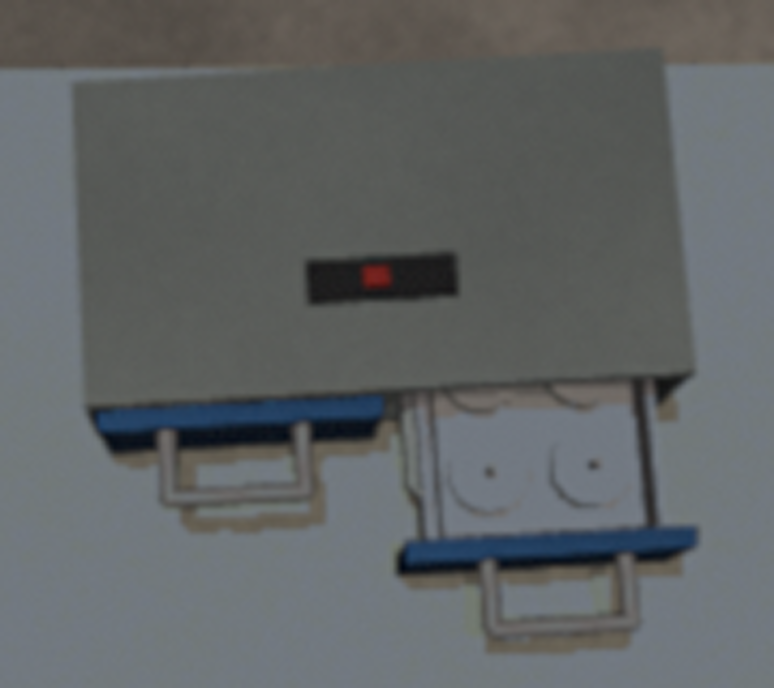

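View pics/b2.png

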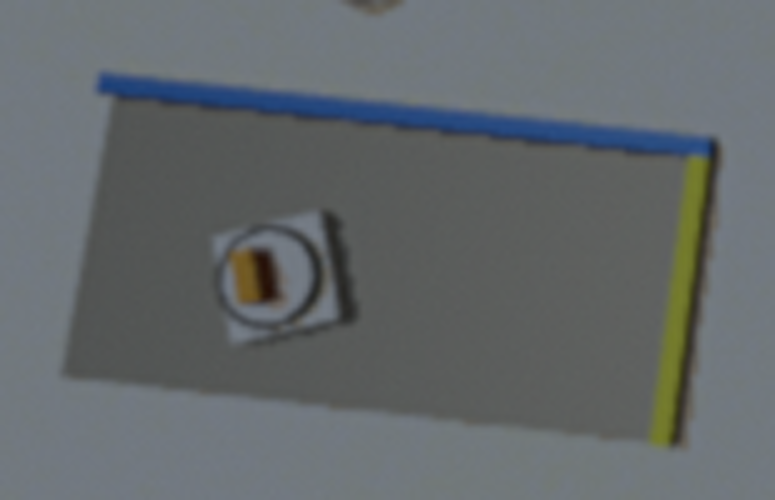

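```bash
python3 - <<'E'
from h import *
np.set_printoptions(precision=1,suppress=True)
f=lambda x,y:(100+y/4.3-.5+.5/4.3,230+x/4.3-.5+.5/4.3)
P=np.array([atz("top",f(*q),110) for q in((87,408),(693,375),(663,50),(73,85))]);print(P)
# fit
M=np.array([(-120,200),(-120,-200),(120,-200),(120,200)])
r=least_squares(lambda v:(np.array([[np.cos(v[2]),-np.sin(v[2])],[np.sin(v[2]),np.cos(v[2])]])@M.T).T.ravel()+np.tile(v[:2],4)-P[:,:2].ravel(),[770,-190,0])
print(r.x,np.degrees(r.x[2]),r.fun)
for q in((163,500),(312,493),(487,630),(637,625)): print(atz("top",f(*q),84))
g=lambda x,y:(215+y/5-.4,75+x/5-.4)
for n,q in(("rail in L",(112,95)),("in corner",(690,155)),("stop end",(652,442))): print(n,atz("top",g(*q),30))
for n,q in(("traycorner front left",(63,375)),):print(n,atz("top",g(*q),8))
for n,q in(("tab",(242,278)),):print(n,atz("top",g(*q),78))
for n,q in(("c",(212,235)),("c",(325,212)),("c",(340,318)),("c",(232,347))):print(n,atz("top",g(*q),32))
E
```

```text
[[ 667.4   -0.4  110. ]
 [ 687.5 -395.4  110. ]
 [ 911.8 -386.2  110. ]
 [ 890.2   11.8  110. ]]
[ 789.2 -192.5    0.1] 2.937115677022261 [-8.3  1.4 -7.8 -3.   7.5  0.1  8.6  1.6]
[610.4 -49.   84. ]
[ 614.7 -147.6   84. ]
[ 524.  -260.4   84. ]
[ 527.  -357.8   84. ]
rail in L [567.3 461.5  30. ]
in corner [530.7 115.3  30. ]
stop end [365.9 132.6  30. ]
traycorner front left [403.3 488.2   8. ]
tab [458.6 357.1  78. ]
c [484.4 395.   32. ]
c [497.7 329.1  32. ]
c [436.4 316.6  32. ]
c [419.9 378.8  32. ]
```

```bash
python3 - <<'E'
from h import *
print(rel([525,-309,180],yawR(np.radians(92.9))))
o=[ray("top",(0,0))[0],ray("side",(0,0))[0]];print(o)
print(atz("top",(215+155/5-.4,75+690/5-.4),8),atz("top",(215+95/5-.4,75+112/5-.4),8))
E
```

```text
(array([  0.  ,   0.  , -68.05]), array([346.5, -24. ,  46.7]))
[array([ 437.23764779, -104.39215881, 1223.90457945]), array([  499.97672511, -1136.47074961,   664.03905583])]
[532.42905299 119.3231382    8.        ] [569.68969231 471.97831487   8.        ]
```

Request:
send_rows:
  targets:
    - [[0,0,-68,346,-24,46,-1],[0,0,-68,346,-24,46,-1],[0,0,-68,346,-24,46,-1],[0,0,-68,346,-24,46,-1],[0,0,-68,346,-24,46,-1]]

```text
time: 1.62
tool_pos: [403.1, -375.7, 199.2]
tcp_rot: [3.141, 0.0, 1.064]
contact_force: [0.4, -1.6, 0.2]
grip_width: 91.6
```

```bash
python3 - <<'E'
from h import *
st();print(rel([525,-309,150],yawR(np.radians(92.9))))
E
```

```text
t 1.62 p [ 403.1 -375.7  199.2] rpy [1.7998e+02 1.0000e-02 6.0990e+01] F [ 0.4 -1.6  0.2] w 91.6 q [-0.89  0.41  1.5  -0.    1.23 -0.38]
(array([ 2.000e-02,  2.000e-02, -3.191e+01]), array([117.5,  74.2,  49.2]))
```

Request:
send_rows:
  targets:
    - [[0,0,-32,117.5,74,49,0.3],[0,0,-32,117.5,74,49,0.3],[0,0,-32,117.5,74,49,0.3],[0,0,-32,117.5,74,49,0.3],[0,0,-32,117.5,74,49,0.3]]

```text
time: 2.03
tool_pos: [526.6, -307.0, 147.8]
tcp_rot: [-3.14, -0.003, 1.628]
contact_force: [-0.6, -0.5, -0.0]
grip_width: 62.9
```

```bash
python3 - <<'E'
from h import *
st();print(rel([525,-309,150],yawR(np.radians(92.9))))
snap("c")
E
```

```text
t 2.03 p [ 526.6 -307.   147.8] rpy [-1.7993e+02 -1.6000e-01  9.3290e+01] F [-0.6 -0.5 -0. ] w 62.9 q [-0.65  0.56  1.39  0.    1.19 -0.71]
(array([-0.07, -0.16,  0.39]), array([-1.9, -1.7, -2.2]))
```

View pics/c_side.png

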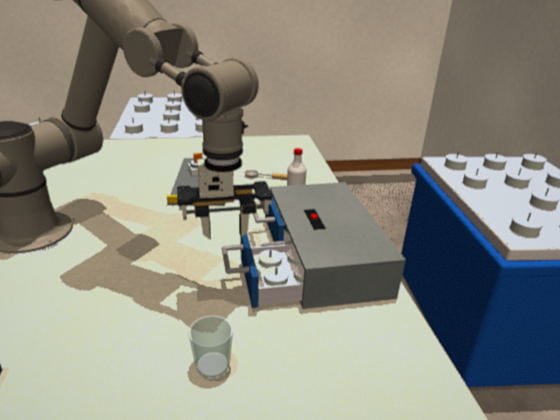

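Request:
send_rows:
  targets:
    - [[0,0,0,0,0,0,0.3],[0,0,0,0,0,0,0.3],[0,0,0,0,0,0,0.3],[0,0,0,0,0,20,0.3],[0,0,0,0,0,30,0.3]]

```text
time: 2.55
tool_pos: [523.0, -311.1, 119.8]
tcp_rot: [3.141, 0.0, 1.615]
contact_force: [-0.5, -0.1, 0.4]
grip_width: 32.5
```

```bash
python3 - <<'E'
from h import *
st();print(rel([525,-309,65],yawR(np.radians(92.9))))
crop("side","d",130,330,150,350,3)
E
```

```text
t 2.55 p [ 523.  -311.1  119.8] rpy [1.7999e+02 1.0000e-02 9.2550e+01] F [-0.5 -0.1  0.4] w 32.5 q [-0.66  0.59  1.43 -0.    1.12 -0.71]
(array([ 0.01,  0.01, -0.35]), array([ 2.1,  2.1, 54.8]))
```

View pics/d.png

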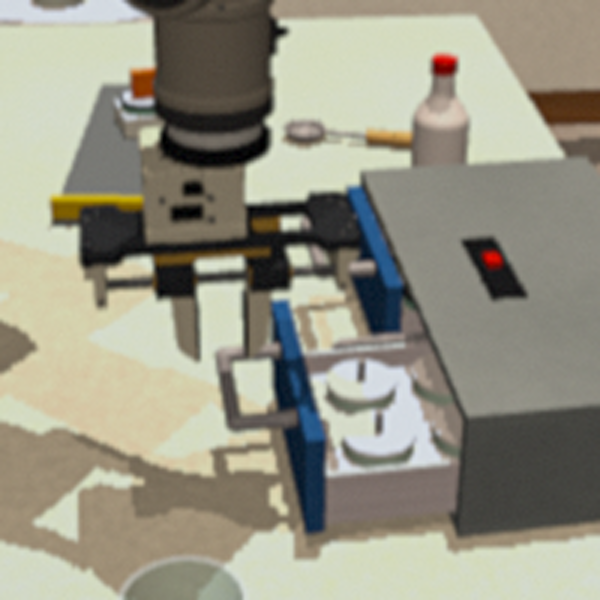

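Request:
send_rows:
  targets:
    - [[0,0,0,2,2,15,0.3],[0,0,0,2,2,30,0.3],[0,0,0,2,2,45,0.3],[0,0,0,2,2,54,0.3],[0,0,0,2,2,54,1]]

```text
time: 3.02
tool_pos: [524.4, -308.0, 64.4]
tcp_rot: [-3.139, -0.002, 1.617]
contact_force: [-0.7, 1.1, 0.6]
grip_width: 29.0
```

Request:
send_rows:
  targets:
    - [[0,0,0,0,0,0,1],[0,0,0,0,0,0,1],[0,0,0,0,0,0,1],[0,0,0,0,0,0,1]]

```text
time: 3.35
tool_pos: [526.2, -309.1, 67.5]
tcp_rot: [3.14, 0.002, 1.617]
contact_force: [0.5, 0.0, 1.2]
grip_width: 11.3
```

```bash
python3 - <<'E'
from h import *
st();p=get_obs()["tool_pos"];print(rel(p+[95*np.cos(.0512),95*np.sin(.0512),0]))
E
```

```text
t 3.35 p [ 526.2 -309.1   67.5] rpy [1.799e+02 9.000e-02 9.266e+01] F [0.5 0.  1.2] w 11.3 q [-0.66  0.65  1.48 -0.    1.01 -0.7 ]
(array([0., 0., 0.]), array([ 0.5, 95. ,  0.2]))
```

Request:
send_rows:
  targets:
    - [[0,0,0,0,15,0,1],[0,0,0,0,35,0,1],[0,0,0,0,55,0,1],[0,0,0,0,72,0,1],[0,0,0,0,80,0,1]]

```text
time: 3.77
tool_pos: [607.4, -304.9, 67.5]
tcp_rot: [3.14, 0.001, 1.618]
contact_force: [-1.4, 0.0, 6.1]
grip_width: 11.1
```

Request:
send_rows:
  targets:
    - [[0,0,0,0,5,0,1],[0,0,0,0,10,0,1],[0,0,0,0,13,0,1]]

```text
time: 4.02
tool_pos: [618.8, -304.3, 67.4]
tcp_rot: [3.141, 0.001, 1.618]
contact_force: [-1.4, 1.3, 5.1]
grip_width: 11.1
```

Request:
send_rows:
  targets:
    - [[0,0,0,0,2,0,1],[0,0,0,0,4,0,1],[0,0,0,0,4,0,1]]

```text
time: 4.27
tool_pos: [622.8, -304.1, 67.4]
tcp_rot: [3.14, 0.001, 1.617]
contact_force: [-0.1, 1.6, 6.0]
grip_width: 11.0
```

Request:
send_rows:
  targets:
    - [[0,0,0,0,2,0,1],[0,0,0,0,4,0,1],[0,0,0,0,4,0,1]]

```text
time: 4.52
tool_pos: [624.6, -304.0, 67.4]
tcp_rot: [-3.138, -0.0, 1.617]
contact_force: [-7.2, 1.3, 9.3]
grip_width: 10.8
```

Request:
send_rows:
  targets:
    - [[0,0,0,0,2,0,1],[0,0,0,0,3,0,1],[0,0,0,0,3,0,1]]

```text
time: 4.77
tool_pos: [624.6, -303.9, 67.4]
tcp_rot: [-3.132, -0.002, 1.617]
contact_force: [-18.9, 2.0, 13.8]
grip_width: 10.8
```

```bash
python3 - <<'E'
from h import *
st(); crop("top","e",100,260,230,410,4.3)
E
```

```text
t 4.77 p [ 624.6 -303.9   67.4] rpy [-1.7944e+02 -1.1000e-01  9.2640e+01] F [-18.9   2.   13.8] w 10.8 q [-0.56  0.8   1.17 -0.    1.18 -0.61]
```

View pics/e.png

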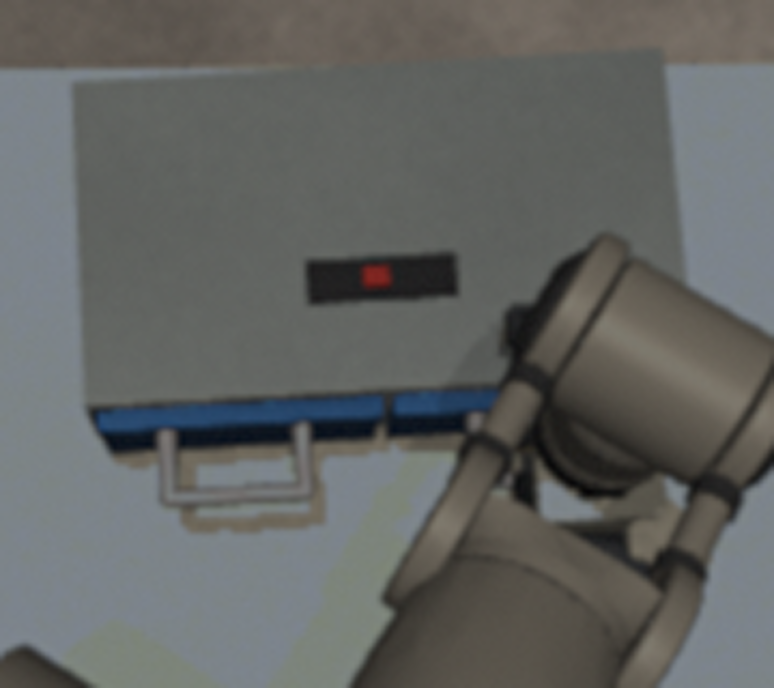

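Request:
send_rows:
  targets:
    - [[0,0,0,0,-5,0,0.3],[0,0,0,0,-5,0,0.3],[0,0,0,0,-5,0,0.3],[0,0,0,0,-5,-30,0.3],[0,0,0,0,-5,-70,0.3]]

```text
time: 5.23
tool_pos: [622.5, -302.6, 132.2]
tcp_rot: [-3.134, -0.005, 1.617]
contact_force: [1.3, -0.1, -0.1]
grip_width: 31.9
```

```bash
python3 - <<'E'
from h import *
st();print(rel([614,-98,130],yawR(np.radians(92.9))));print(rel([614,-98,67],yawR(np.radians(92.9))))
E
```

```text
t 5.23 p [ 622.5 -302.6  132.2] rpy [-179.56   -0.31   92.67] F [ 1.3 -0.1 -0.1] w 31.9 q [-0.56  0.73  1.12  0.    1.3  -0.61]
(array([-0.44, -0.31, -0.23]), array([204.7,   1.1,   3.3]))
(array([-0.44, -0.31, -0.23]), array([204.4,   1.6,  66.3]))
```

Request:
send_rows:
  targets:
    - [[0,0,0,40,0,0,0.3],[0,0,0,80,0,0,0.3],[0,0,0,120,0,0,0.3],[0,0,0,160,0,0,0.3],[0,0,0,200,0,0,0.3]]

```text
time: 5.65
tool_pos: [615.0, -102.3, 136.2]
tcp_rot: [3.141, -0.0, 1.617]
contact_force: [1.2, 0.7, -0.0]
grip_width: 32.0
```

Request:
send_rows:
  targets:
    - [[0,0,0,4,0,0,0.3],[0,0,0,4,0,0,0.3]]

```text
time: 5.82
tool_pos: [615.2, -97.4, 136.4]
tcp_rot: [3.142, -0.0, 1.622]
contact_force: [0.7, -0.4, -1.1]
grip_width: 31.8
```

```bash
python3 - <<'E'
from h import *
st();print(rel([614,-98,67],yawR(np.radians(92.9))))
crop("top","f",100,260,230,410,4.3)
E
```

```text
t 5.82 p [615.2 -97.4 136.4] rpy [ 1.800e+02 -1.000e-02  9.291e+01] F [ 0.7 -0.4 -1.1] w 31.8 q [-0.28  0.6   1.36  0.    1.18 -0.33]
(array([ 0.  , -0.01,  0.01]), array([-0.5, -1.2, 69.4]))
```

View pics/f.png

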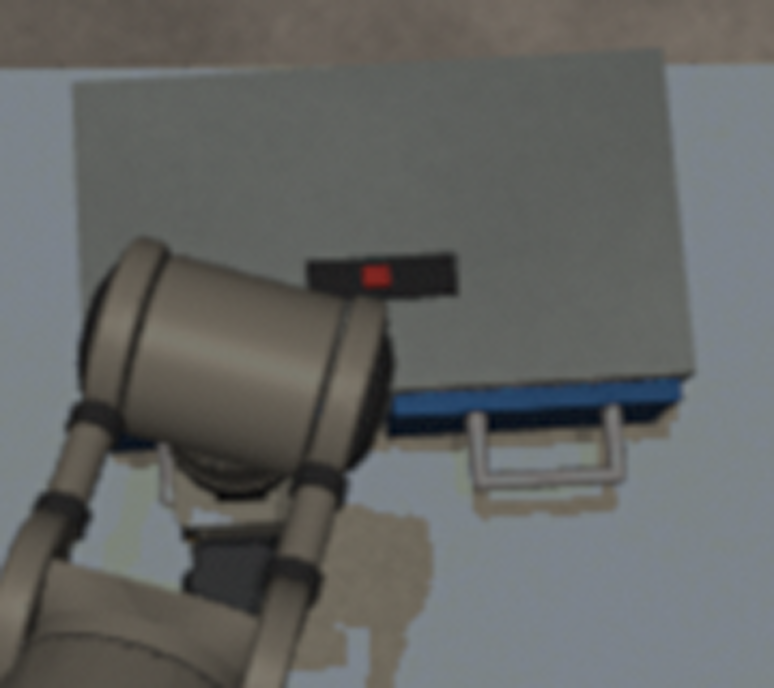

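The right drawer is flush shut (front at about (535,395) in the crop), and the gripper stands over the left handle. Descend and grip.

Request:
send_rows:
  targets:
    - [[0,0,0,0,-1,25,0.3],[0,0,0,0,-1,50,0.3],[0,0,0,0,-1,69,0.3],[0,0,0,0,-1,69,0.3],[0,0,0,0,-1,69,1]]

```text
time: 6.28
tool_pos: [613.6, -101.8, 66.4]
tcp_rot: [-3.14, -0.0, 1.615]
contact_force: [0.6, -0.4, 1.0]
grip_width: 29.0
```

Request:
send_rows:
  targets:
    - [[0,0,0,0,0,0,1],[0,0,0,0,0,0,1],[0,0,0,0,0,0,1],[0,0,0,0,0,0,1]]

```text
time: 6.62
tool_pos: [614.2, -101.0, 68.8]
tcp_rot: [3.141, 0.002, 1.617]
contact_force: [-3.3, -2.7, 5.2]
grip_width: 10.9
```

Request:
send_rows:
  targets:
    - [[0,0,0,0,-15,0,1],[0,0,0,0,-35,0,1],[0,0,0,0,-60,0,1],[0,0,0,0,-85,0,1],[0,0,0,0,-110,0,1]]

```text
time: 7.03
tool_pos: [505.6, -106.6, 68.9]
tcp_rot: [3.135, 0.003, 1.618]
contact_force: [2.8, -7.0, 0.9]
grip_width: 11.1
```

Request:
send_rows:
  targets:
    - [[0,0,0,0,-20,0,1],[0,0,0,0,-40,0,1],[0,0,0,0,-55,0,1],[0,0,0,0,-62,0,1],[0,0,0,0,-62,0,1]]

```text
time: 7.45
tool_pos: [442.2, -109.9, 68.8]
tcp_rot: [3.139, 0.004, 1.617]
contact_force: [-1.8, -7.1, 2.2]
grip_width: 10.7
```

Request:
send_rows:
  targets:
    - [[0,0,0,0,0,0,0.3],[0,0,0,0,0,0,0.3],[0,0,0,0,0,0,0.3],[0,0,0,0,0,-35,0.3],[0,0,0,0,0,-75,0.3]]

```text
time: 7.87
tool_pos: [440.5, -107.2, 141.1]
tcp_rot: [-3.136, -0.003, 1.618]
contact_force: [1.1, -0.4, 0.0]
grip_width: 31.8
```

Request:
send_rows:
  targets:
    - [[0,0,10,40,-20,-35,0],[0,0,20,80,-40,-70,0],[0,0,30,120,-60,-90,0],[0,0,40,160,-60,-90,0],[0,0,40,190,-60,-90,0]]

```text
time: 8.28
tool_pos: [379.1, 46.2, 229.0]
tcp_rot: [3.139, -0.002, 1.037]
contact_force: [1.5, 0.5, 0.1]
grip_width: 45.8
```

```bash
python3 - <<'E'
from h import *
np.set_printoptions(precision=1,suppress=True)
st()
crop("top","g1",140,320,70,340,2.9)
crop("side","g2",100,320,150,350,2.7)
for l in("carrier0_center",):
    for c in("side","top"):
        for d in place_of(l,c): print(l,c,round(d["conf"],2),np.round(d["location"],1),atz(c,d["location"],52),atz(c,d["location"],43))
for l in("left_drawer_handle","tray_corner"):
    for c in("side","top"):
        for d in place_of(l,c): print(l,c,round(d["conf"],2),np.round(d["location"],1),atz(c,d["location"],84),atz(c,d["location"],8))
E
```

```text
t 8.28 p [379.1  46.2 229. ] rpy [179.8  -0.1  59.4] F [1.5 0.5 0.1] w 45.8 q [-0.1  0.1  1.9  0.   1.2  0.5]
carrier0_center side 0.7 [229.8 229.9] [ 545.7 -128.7   52. ] [ 546.4 -113.8   43. ]
carrier0_center top 0.92 [238.4 296.7] [ 549.1 -132.2   52. ] [ 550.  -132.4   43. ]
carrier0_center top 0.4 [269.5 126.4] [461.1 357.8  52. ] [461.2 361.4  43. ]
left_drawer_handle side 0.58 [218.8 189.2] [ 441.8 -116.5   84. ] [434.1  17.2   8. ]
left_drawer_handle top 0.86 [280.3 289.1] [ 430.2 -109.5   84. ] [ 429.7 -109.8    8. ]
tray_corner side 0.75 [161.9 198.3] [463.7 264.2  84. ] [459.  447.7   8. ]
tray_corner side 0.62 [204.3 223. ] [532.2 -44.3  84. ] [536.4  98.8   8. ]
tray_corner side 0.26 [180.3 272.4] [690.1  99.4  84. ] [715.  261.4   8. ]
tray_corner top 0.76 [244.1 212.4] [530.7 106.   84. ] [536.9 120.1   8. ]
tray_corner top 0.26 [217.4 297.7] [ 605.8 -134.8   84. ] [ 617.  -136.8    8. ]
```

View pics/g1.png

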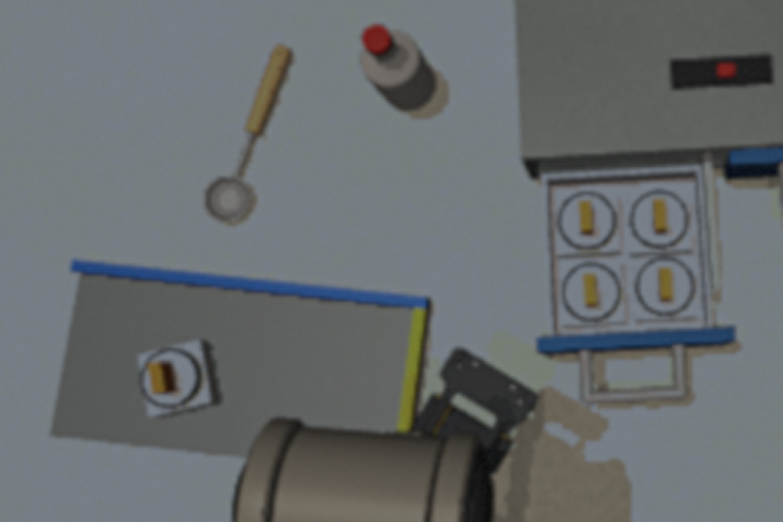

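View pics/g2.png

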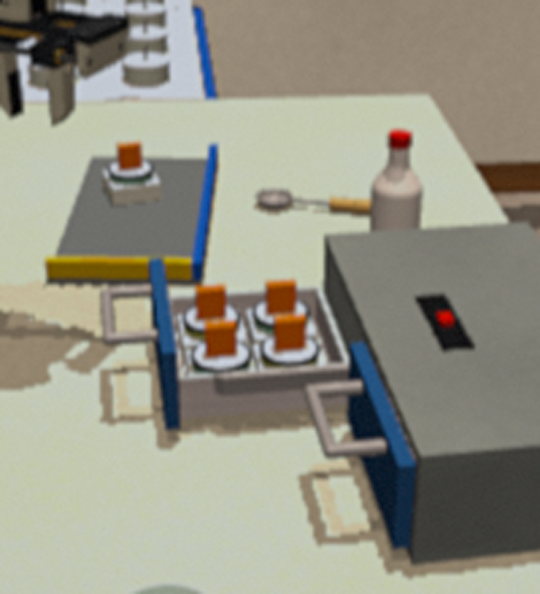

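```bash
python3 - <<'E'
from h import *
st();print(rel([461,357,130],yawR(np.radians(11.5))))
E
```

```text
t 8.68 p [379.8  43.9 226.8] rpy [-1.7996e+02  3.0000e-02  5.9720e+01] F [-0.3 -0.4 -0.3] w 46.0 q [-0.09  0.08  1.87 -0.    1.2   0.44]
(array([-3.000e-02,  5.000e-02,  4.822e+01]), array([311.4, -87.7,  96.7]))
```

Request:
send_rows:
  targets:
    - [[0,0,48,311,-88,96,0.1],[0,0,48,311,-88,96,0.1],[0,0,48,311,-88,96,0.1],[0,0,48,311,-88,96,0.1],[0,0,48,311,-88,96,0.1]]

```text
time: 9.1
tool_pos: [423.9, 210.0, 175.8]
tcp_rot: [3.141, 0.001, 0.501]
contact_force: [-0.0, -0.4, 0.1]
grip_width: 41.5
```

```bash
python3 - <<'E'
from h import *
st();print(rel([461,357,130],yawR(np.radians(11.5))))
E
```

```text
t 9.1 p [423.9 210.  175.8] rpy [1.7999e+02 3.0000e-02 2.8690e+01] F [-0.  -0.4  0.1] w 41.5 q [ 0.3   0.3   1.74 -0.    1.1   1.37]
(array([ 0.02,  0.03, 17.19]), array([ 103.1, -111.2,   45.7]))
```

Request:
send_rows:
  targets:
    - [[0,0,17,103,-111,45,0.1],[0,0,17,103,-111,45,0.1],[0,0,17,103,-111,45,0.1],[0,0,17,103,-111,45,0.1],[0,0,17,103,-111,45,0.1]]

```text
time: 9.52
tool_pos: [459.7, 360.3, 127.9]
tcp_rot: [-3.141, 0.003, 0.213]
contact_force: [-1.3, -1.2, -0.2]
grip_width: 41.4
```

```bash
python3 - <<'E'
from h import *
st();print(rel([461,357,50],yawR(np.radians(11.5))))
crop("side","i",110,230,120,320,4)
crop("top","i2",210,330,70,270,4)
E
```

```text
t 9.52 p [459.7 360.3 127.9] rpy [-1.7997e+02  1.7000e-01  1.2210e+01] F [-1.3 -1.2 -0.2] w 41.4 q [0.53 0.54 1.49 0.   1.11 1.89]
(array([-0.03,  0.17,  0.71]), array([ 0.8,  3.5, 77.9]))
```

View pics/i.png

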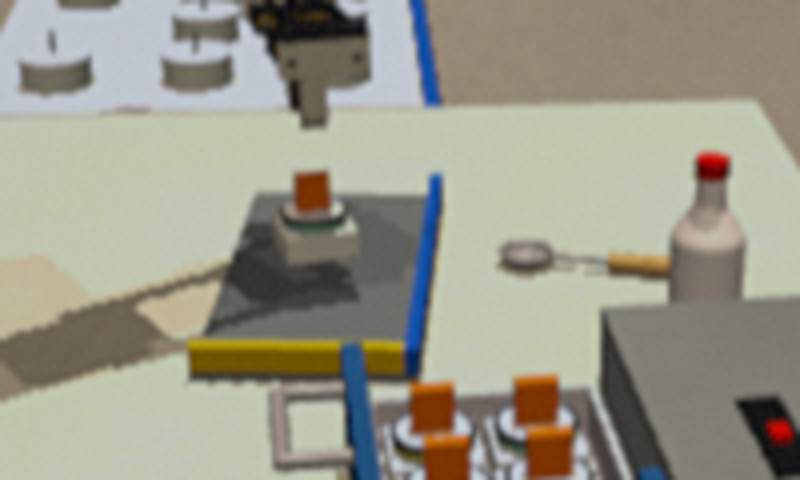

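View pics/i2.png

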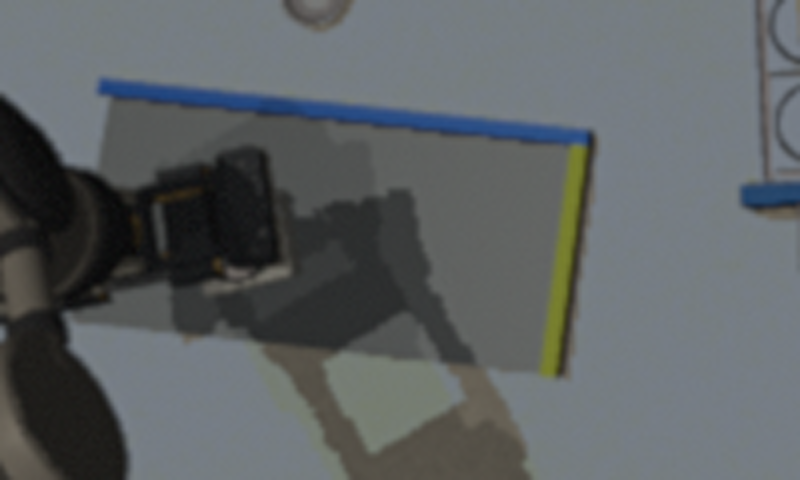

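Request:
send_rows:
  targets:
    - [[0,0,0.7,1,3,25,0.1],[0,0,0.7,1,3,50,0.1],[0,0,0.7,1,3,70,0.1],[0,0,0.7,1,3,78,0.1],[0,0,0.7,1,3,78,0.1]]

```text
time: 10.03
tool_pos: [460.2, 351.8, 52.2]
tcp_rot: [3.14, 0.004, 0.197]
contact_force: [0.2, 0.3, 0.7]
grip_width: 41.1
```

Request:
send_rows:
  targets:
    - [[0,0,0,0,0,0,1],[0,0,0,0,0,0,1],[0,0,0,0,0,0,1],[0,0,0,0,0,0,1],[0,0,0,0,0,0,1]]

```text
time: 10.45
tool_pos: [461.2, 354.3, 54.7]
tcp_rot: [-3.141, -0.002, 0.199]
contact_force: [0.4, 1.6, 0.4]
grip_width: 12.9
```

```bash
python3 - <<'E'
from h import *
st();crop("side","j",110,230,120,320,4)
E
```

```text
t 10.45 p [461.2 354.3  54.7] rpy [-1.7996e+02 -1.0000e-01  1.1410e+01] F [0.4 1.6 0.4] w 12.9 q [0.52 0.62 1.57 0.   0.94 1.89]
```

View pics/j.png

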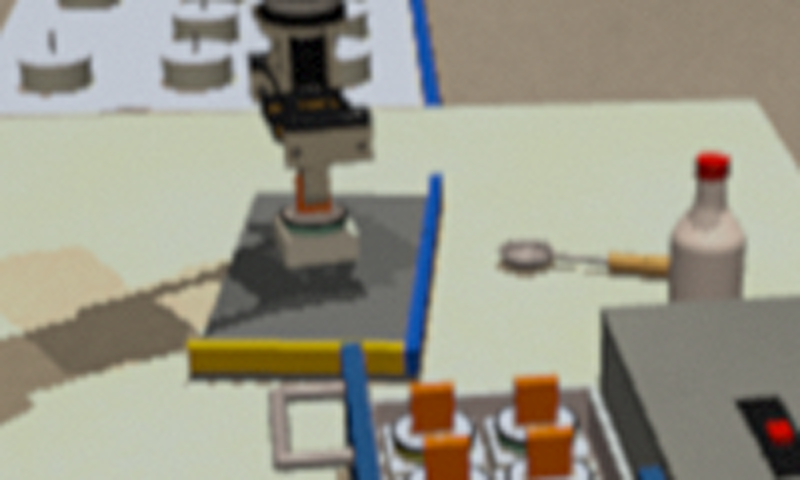

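```bash
cat >> h.py <<'E'
C=np.array([534,119.5]);TY=np.radians(-6.0)
ex=np.array([np.cos(TY),np.sin(TY)]);ey=np.array([-np.sin(TY),np.cos(TY)])
def slot(k,dx=0,dy=0): return C+ex*(-32+dx)+ey*(32+64*k+dy)
def tc():
    p=get_obs()["tool_pos"][:2]-C; return (p@ex).round(1),(p@ey).round(1)
E
python3 - <<'E'
from h import *
print(slot(0,-4,6),tc());print(rel([*slot(0,-4,6),72],yawR(TY)))
E
```

```text
[502.16929337 161.0548567 ] (np.float64(-96.9), np.float64(225.9))
(array([-0.05, -0.1 , 17.42]), array([  1.9, 197.5, -17.5]))
```

Request:
send_rows:
  targets:
    - [[0,0,0,0,0,-8,1],[0,0,0,0,0,-18,1],[0,0,0,0,0,-18,1]]

```text
time: 10.75
tool_pos: [461.7, 354.5, 74.0]
tcp_rot: [-3.141, -0.003, 0.199]
contact_force: [1.5, 1.0, -0.8]
grip_width: 11.7
```

```bash
python3 - <<'E'
from h import *
st();print(rel([*slot(0,-4,6),74],yawR(TY)))
crop("side","k",110,230,120,320,4)
E
```

```text
t 10.75 p [461.7 354.5  74. ] rpy [-179.95   -0.18   11.42] F [ 1.5  1.  -0.8] w 11.7 q [ 0.52  0.6   1.56 -0.    0.98  1.89]
(array([-0.08, -0.17, 17.42]), array([  1.4, 197.7,  -0.2]))
```

View pics/k.png

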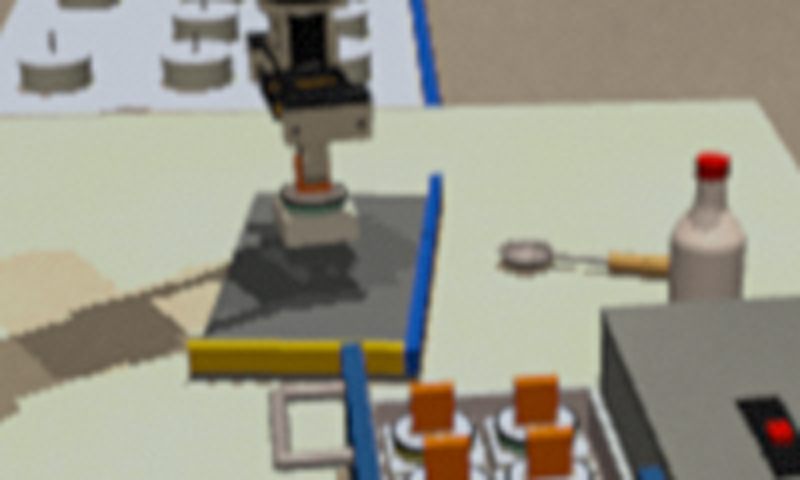

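Request:
send_rows:
  targets:
    - [[0,0,3,0,25,0,1],[0,0,7,0,55,0,1],[0,0,11,1,90,0,1],[0,0,15,1,125,0,1],[0,0,17.4,1,155,0,1]]

```text
time: 11.22
tool_pos: [492.4, 200.3, 71.6]
tcp_rot: [3.141, 0.0, -0.108]
contact_force: [-0.0, -0.6, -0.7]
grip_width: 11.9
```

```bash
python3 - <<'E'
from h import *
st();print(tc(),rel([*slot(0,-4,6),74],yawR(TY)))
E
```

```text
t 11.22 p [492.4 200.3  71.6] rpy [179.97   0.    -6.19] F [-0.  -0.6 -0.7] w 11.9 q [ 0.24  0.53  1.7  -0.    0.91  1.92]
(np.float64(-49.9), np.float64(76.0)) (array([ 0.03,  0.  , -0.19]), array([14. , 38. , -2.3]))
```

Request:
send_rows:
  targets:
    - [[0,0,0,6,18,0,1],[0,0,0,12,34,0,1],[0,0,0,12,38,0,1],[0,0,0,12,38,0,1]]

```text
time: 11.55
tool_pos: [500.3, 162.1, 71.6]
tcp_rot: [3.141, 0.0, -0.107]
contact_force: [-0.4, 0.2, -1.2]
grip_width: 12.1
```

```bash
python3 - <<'E'
from h import *
st();print(tc());crop("side","l",130,230,140,340,4)
crop("top","l2",210,330,70,270,4)
E
```

```text
t 11.55 p [500.3 162.1  71.6] rpy [ 1.7999e+02  2.0000e-02 -6.1100e+00] F [-0.4  0.2 -1.2] w 12.1 q [ 0.17  0.52  1.72 -0.    0.9   1.85]
(np.float64(-38.0), np.float64(38.8))
```

View pics/l.png

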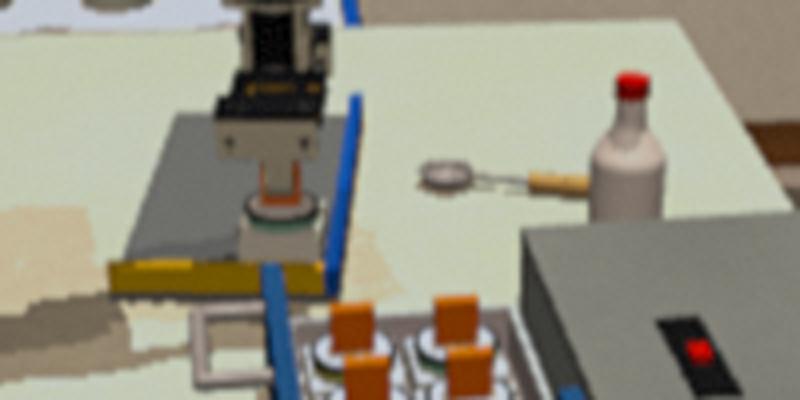

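View pics/l2.png

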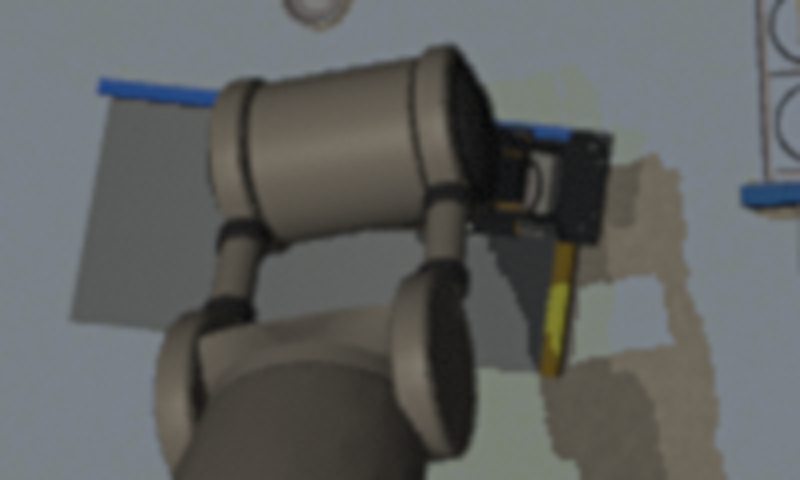

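Request:
send_rows:
  targets:
    - [[0,0,0,0,0,6,1],[0,0,0,0,0,12,1],[0,0,0,0,0,12,1],[0,0,0,0,2,12,1],[0,0,0,0,4,12,1]]

```text
time: 12.07
tool_pos: [499.7, 159.4, 59.5]
tcp_rot: [3.141, 0.0, -0.104]
contact_force: [0.3, -0.2, -1.2]
grip_width: 11.7
```

Request:
send_rows:
  targets:
    - [[0,0,0,0,2,0,1],[0,0,0,0,4,0,1],[0,0,0,0,4,0,1]]

```text
time: 12.32
tool_pos: [499.6, 155.0, 59.9]
tcp_rot: [-3.141, -0.0, -0.105]
contact_force: [0.2, 0.8, -2.5]
grip_width: 11.7
```

```bash
python3 - <<'E'
from h import *
st();print(tc())
E
```

```text
t 12.32 p [499.6 155.   59.9] rpy [-1.7998e+02 -2.0000e-02 -6.0300e+00] F [ 0.2  0.8 -2.5] w 11.7 q [0.15 0.53 1.74 0.   0.87 1.83]
(np.float64(-37.9), np.float64(31.7))
```

Request:
send_rows:
  targets:
    - [[0,0,0,0,2,0,1],[0,0,0,0,2,0,1]]

```text
time: 12.48
tool_pos: [499.6, 154.5, 60.0]
tcp_rot: [-3.139, -0.001, -0.106]
contact_force: [0.0, 7.6, -1.6]
grip_width: 11.8
```

Request:
send_rows:
  targets:
    - [[0,0,0,0,2,0,1],[0,0,0,0,2,0,1]]

```text
time: 12.65
tool_pos: [499.6, 154.0, 60.5]
tcp_rot: [-3.136, -0.002, -0.106]
contact_force: [-0.0, 15.1, 0.3]
grip_width: 11.8
```

Request:
send_rows:
  targets:
    - [[0,0,0,2,-3,0,1],[0,0,0,4,-3,0,1],[0,0,0,6,-3,0,1],[0,0,0,6,-3,0,1]]

```text
time: 12.98
tool_pos: [503.6, 154.3, 59.6]
tcp_rot: [-3.141, 0.004, -0.105]
contact_force: [-5.0, 7.1, 3.7]
grip_width: 11.8
```

Request:
send_rows:
  targets:
    - [[0,0,0,2,0,0,1],[0,0,0,3,0,0,1],[0,0,0,3,0,0,1]]

```text
time: 13.23
tool_pos: [504.3, 154.2, 59.3]
tcp_rot: [-3.141, 0.009, -0.105]
contact_force: [-12.4, 7.7, 7.2]
grip_width: 11.5
```

Request:
send_rows:
  targets:
    - [[0,0,0,-4,-1,0,1],[0,0,0,-4,-1,2,1],[0,0,0,-4,-1,4,1],[0,0,0,-4,-1,5,1],[0,0,0,-4,-1,5,1]]

```text
time: 13.65
tool_pos: [503.8, 154.5, 54.9]
tcp_rot: [3.141, 0.002, -0.105]
contact_force: [-6.6, 1.9, 7.3]
grip_width: 12.1
```

Request:
send_rows:
  targets:
    - [[0,0,0,-1,0,-1,1],[0,0,0,-1,0,-1,0.1],[0,0,0,-1,0,-1,0.1],[0,0,0,-1,0,-1,0.1],[0,0,0,-1,0,-1,0.1]]

```text
time: 14.07
tool_pos: [504.0, 154.5, 55.7]
tcp_rot: [3.141, -0.001, -0.105]
contact_force: [-0.8, -0.2, -0.2]
grip_width: 34.0
```

Request:
send_rows:
  targets:
    - [[0,0,0,0,0,-25,0.1],[0,0,0,0,0,-60,0.1],[0,0,0,0,0,-95,0.1],[0,0,0,-30,0,-120,0.1],[0,0,0,-70,0,-120,0.1]]

```text
time: 14.48
tool_pos: [438.4, 162.3, 180.5]
tcp_rot: [-3.138, -0.012, -0.106]
contact_force: [-0.6, 0.9, -0.4]
grip_width: 41.5
```

Request:
send_rows:
  targets:
    - [[0,0,0,-30,30,0,0.1],[0,0,0,-50,60,0,0.1],[0,0,0,-50,90,0,0.1]]

```text
time: 14.73
tool_pos: [370.5, 77.8, 175.6]
tcp_rot: [3.141, 0.002, -0.101]
contact_force: [-0.1, -0.3, -0.1]
grip_width: 41.4
```

```bash
python3 - <<'E'
from h import *
np.set_printoptions(precision=1,suppress=True)
st();crop("side","m",130,280,140,340,4)
crop("top","m2",200,330,70,340,2.9)
for l in("carrier0_center",):
    for c in("side","top"):
        for d in place_of(l,c): print(l,c,round(d["conf"],2),np.round(d["location"],1),atz(c,d["location"],52),atz(c,d["location"],43))
E
```

```text
t 14.73 p [370.5  77.8 175.6] rpy [180.    0.1  -5.8] F [-0.1 -0.3 -0.1] w 41.4 q [ 0.   0.1  2.  -0.   1.1  1.7]
carrier0_center side 0.73 [228.9 231.2] [ 549.4 -124.4   52. ] [ 550.1 -109.5   43. ]
carrier0_center top 0.58 [237.5 298.7] [ 551.7 -138.    52. ] [ 552.6 -138.3   43. ]
carrier0_center top 0.3 [243.4 213.9] [535.3 107.6  52. ] [536.1 109.3  43. ]
carrier0_center top 0.21 [212.4 273.3] [625.6 -64.3  52. ] [627. -64.  43.]
```

View pics/m.png

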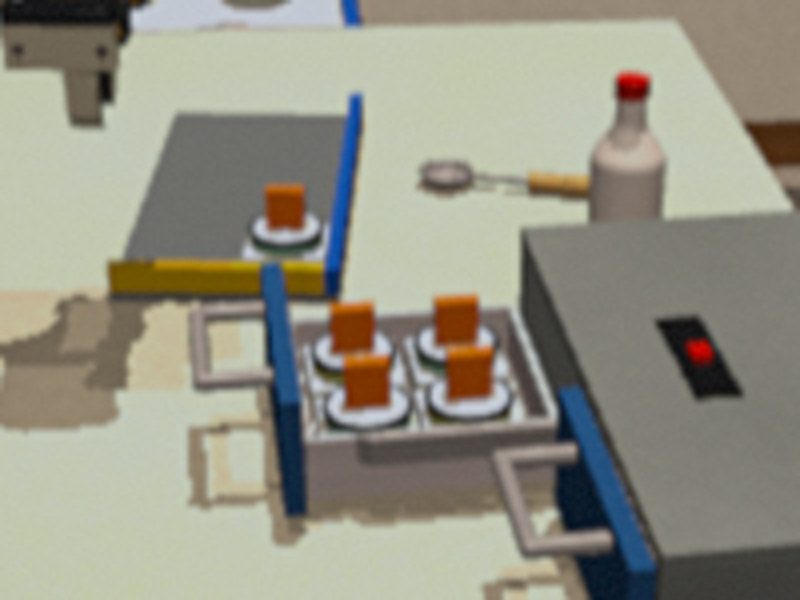

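View pics/m2.png

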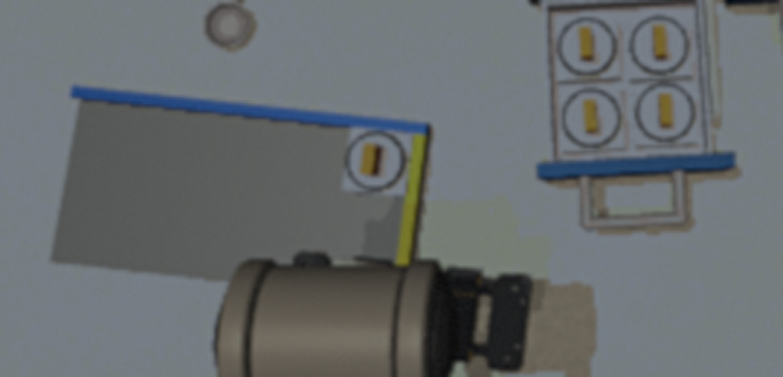

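```bash
python3 - <<'E'
from h import *
np.set_printoptions(precision=1,suppress=True)
f=lambda x,y:(200+y/2.9-.33,70+x/2.9-.33)
print("cal",atz("top",f(371,160),70))
for n,q in dict(BL=(587,45),BR=(659,42),FL=(591,117),FR=(666,112)).items(): print(n,atz("top",f(*q),79))
im=capture("top");hsv=cv2.cvtColor(im,cv2.COLOR_RGB2HSV)
m=((hsv[...,0]>5)&(hsv[...,0]<28)&(hsv[...,1]>140)&(hsv[...,2]>80)).astype(np.uint8);m[:195]=0;m[:,:180]=0
n,l,s,c=cv2.connectedComponentsWithStats(m)
for i in range(1,n):
    if s[i,4]>8:
        pts=np.argwhere(l==i).astype(float);w=im[l==i].astype(float).sum(1);print(s[i],c[i][::-1],atz("top",c[i][::-1],79),atz("top",c[i][::-1],70))
crop("top","n",195,265,250,330,9)
E
```

```text
cal [501.5 149.9  70. ]
BL [613.2 -61.8  79. ]
BR [ 615.9 -132.7   79. ]
FL [542.2 -65.9  79. ]
FR [ 546.8 -139.    79. ]
[271 210   3  10  23] [215.  271.7] [613.8 -60.7  79. ] [615.2 -60.3  70. ]
[296 210   3   9  25] [214. 297.] [ 616.3 -133.    79. ] [ 617.7 -133.2   70. ]
[298 233   3  10  27] [237.4 299. ] [ 549.2 -138.2   79. ] [ 550.1 -138.4   70. ]
[272 235   3  10  21] [239.4 273.3] [543.8 -65.5  79. ] [544.7 -65.2  70. ]
[195 251   5   9  27] [254.7 197. ] [501.5 149.6  79. ] [502.  151.6  70. ]
```

View pics/n.png

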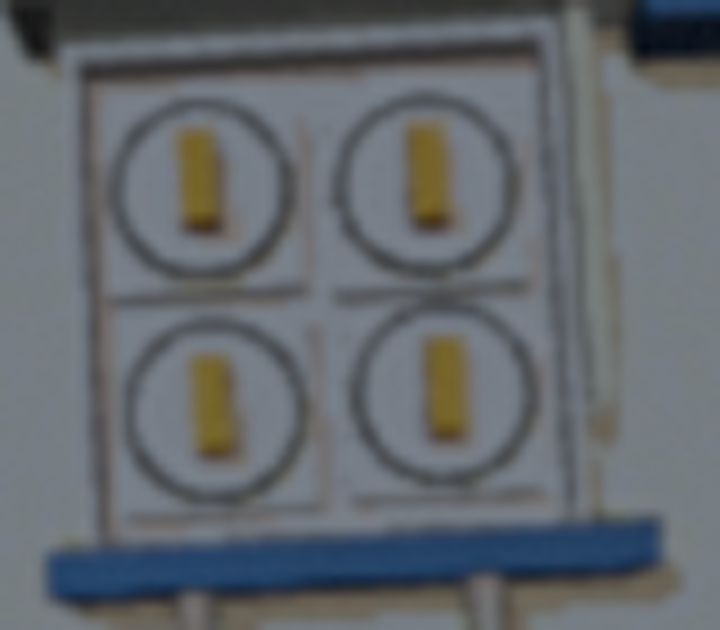

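```bash
python3 - <<'E'
from h import *
st();print(rel([544,-66,140],yawR(np.radians(5.5))))
E
```

```text
t 15.03 p [375.3  78.2 175.8] rpy [-1.7999e+02 -4.0000e-02 -5.9900e+00] F [-0.2  0.1 -0.4] w 41.0 q [0.   0.14 1.96 0.   1.05 1.68]
(array([-1.000e-02, -4.000e-02, -1.149e+01]), array([182.8, 125.8,  35.9]))
```

Request:
send_rows:
  targets:
    - [[0,0,-3,33,23,0,0.1],[0,0,-6,66,46,0,0.1],[0,0,-9,99,69,10,0.1],[0,0,-11.5,132,92,20,0.1],[0,0,-11.5,165,113,30,0.1]]

```text
time: 15.45
tool_pos: [529.0, -52.3, 144.8]
tcp_rot: [3.142, -0.0, 0.1]
contact_force: [0.7, 0.3, 0.7]
grip_width: 41.0
```

Request:
send_rows:
  targets:
    - [[0,0,0,18,13,6,0.1],[0,0,0,18,13,6,0.1],[0,0,0,18,13,6,0.1]]

```text
time: 15.7
tool_pos: [546.6, -62.5, 138.2]
tcp_rot: [-3.141, 0.002, 0.096]
contact_force: [0.8, -0.6, -1.4]
grip_width: 41.2
```

```bash
python3 - <<'E'
from h import *
st();print(rel([544,-66,62],yawR(np.radians(5.5))))
E
```

```text
t 15.7 p [546.6 -62.5 138.2] rpy [-1.7994e+02  1.3000e-01  5.5200e+00] F [ 0.8 -0.6 -1.4] w 41.2 q [-0.25  0.47  1.58  0.    1.09  1.22]
(array([-0.06,  0.13,  0.02]), array([-2.8,  3.3, 76.2]))
```

Request:
send_rows:
  targets:
    - [[0,0,0,-2,3,25,0.1],[0,0,0,-2,3,50,0.1],[0,0,0,-2,3,70,0.1],[0,0,0,-2,3,75,0.1],[0,0,0,-2,3,75,0.1]]

```text
time: 16.12
tool_pos: [543.2, -64.7, 63.8]
tcp_rot: [-3.14, 0.003, 0.098]
contact_force: [0.1, 0.3, 0.2]
grip_width: 41.2
```

Request:
send_rows:
  targets:
    - [[0,0,0,0,0,0,1],[0,0,0,0,0,0,1],[0,0,0,0,0,0,1],[0,0,0,0,0,0,1],[0,0,0,0,0,0,1]]

```text
time: 16.53
tool_pos: [544.8, -66.1, 65.5]
tcp_rot: [3.141, -0.001, 0.096]
contact_force: [-0.4, 0.9, -0.1]
grip_width: 12.5
```

```bash
python3 - <<'E'
from h import *
st();crop("side","o",150,280,150,350,4)
E
```

```text
t 16.53 p [544.8 -66.1  65.5] rpy [ 1.7999e+02 -7.0000e-02  5.5000e+00] F [-0.4  0.9 -0.1] w 12.5 q [-0.26  0.56  1.66  0.    0.92  1.21]
```

View pics/o.png

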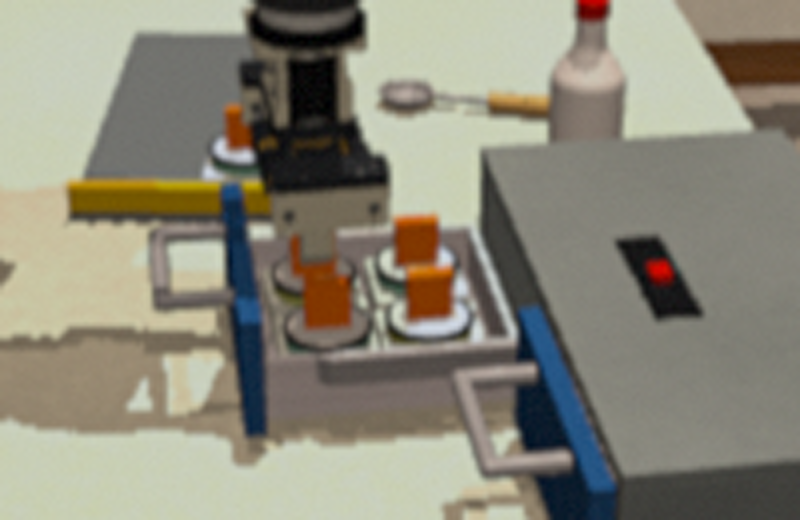

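Request:
send_rows:
  targets:
    - [[0,0,0,0,0,-10,1],[0,0,0,0,0,-30,1],[0,0,0,0,0,-55,1],[0,0,0,0,0,-80,1],[0,0,0,0,0,-100,1]]

```text
time: 17.0
tool_pos: [544.6, -66.5, 167.0]
tcp_rot: [3.141, -0.001, 0.096]
contact_force: [0.2, 0.5, -2.3]
grip_width: 11.6
```

```bash
python3 - <<'E'
from h import *
st();print(slot(1,-4,6));print(rel([*slot(1,-4,7),140],yawR(TY)))
E
```

```text
t 17.0 p [544.6 -66.5 167. ] rpy [ 1.7996e+02 -6.0000e-02  5.5000e+00] F [ 0.2  0.5 -2.3] w 11.6 q [-0.26  0.44  1.55 -0.    1.15  1.21]
[508.85911502 224.70425801]
(array([ 0.04, -0.07, 11.5 ]), array([  -7.5, -294.3,   26.7]))
```

Request:
send_rows:
  targets:
    - [[0,0,2,-2,-25,0,1],[0,0,4,-4,-60,0,1],[0,0,6,-6,-95,0,1],[0,0,8,-8,-130,0,1],[0,0,11.5,-10,-165,0,1]]

```text
time: 17.42
tool_pos: [518.1, 98.2, 165.2]
tcp_rot: [3.141, -0.0, -0.107]
contact_force: [0.3, 0.1, -2.6]
grip_width: 11.9
```

```bash
python3 - <<'E'
from h import *
st();print(rel([*slot(1,-7,7),100],yawR(TY)))
E
```

```text
t 17.42 p [518.1  98.2 165.2] rpy [ 1.7998e+02 -1.0000e-02 -6.1300e+00] F [ 0.3  0.1 -2.6] w 11.9 q [ 0.04  0.4   1.61 -0.    1.13  1.72]
(array([ 0.02, -0.01, -0.13]), array([ -25.7, -125.8,   65.2]))
```

Request:
send_rows:
  targets:
    - [[0,0,0,-8,-35,0,1],[0,0,0,-16,-70,0,1],[0,0,0,-25,-105,0,1],[0,0,0,-25,-125,20,1],[0,0,0,-25,-125,50,1]]

```text
time: 17.83
tool_pos: [508.7, 228.6, 117.5]
tcp_rot: [-3.137, -0.008, -0.101]
contact_force: [-0.1, 0.8, -1.3]
grip_width: 11.6
```

Request:
send_rows:
  targets:
    - [[0,0,0,0,0,0,1],[0,0,0,0,0,0,1]]

```text
time: 18.0
tool_pos: [505.6, 223.5, 113.9]
tcp_rot: [3.14, 0.004, -0.104]
contact_force: [0.1, 0.1, -1.8]
grip_width: 11.9
```

```bash
python3 - <<'E'
from h import *
st();print(tc());print(rel([*slot(1,-7,7),61],yawR(TY)))
crop("side","p",110,230,140,340,4)
E
```

```text
t 18.0 p [505.6 223.5 113.9] rpy [179.89   0.22  -5.97] F [ 0.1  0.1 -1.8] w 11.9 q [ 0.28  0.51  1.6  -0.    1.04  1.95]
(np.float64(-39.1), np.float64(100.5))
(array([0.11, 0.22, 0.03]), array([ 0.3, -2.6, 52.9]))
```

View pics/p.png

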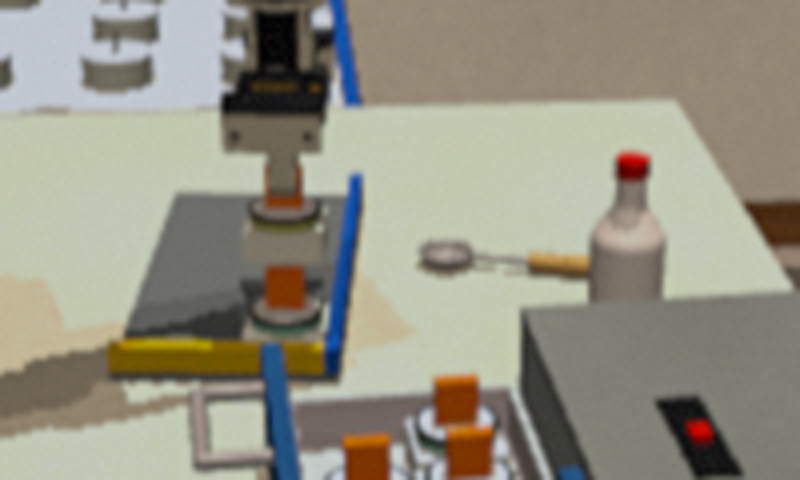

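Request:
send_rows:
  targets:
    - [[0,0,0,0,-2,15,1],[0,0,0,0,-2,32,1],[0,0,0,0,-2,46,1],[0,0,0,0,-2,52,1],[0,0,0,0,-2,52,1]]

```text
time: 18.47
tool_pos: [507.4, 225.1, 63.0]
tcp_rot: [3.141, 0.0, -0.106]
contact_force: [-0.4, 0.3, -1.7]
grip_width: 11.9
```

Request:
send_rows:
  targets:
    - [[0,0,0,0,2,0,1],[0,0,0,0,4,0,1],[0,0,0,0,6,0,1],[0,0,0,0,7,0,1],[0,0,0,0,7,0,1]]

```text
time: 18.88
tool_pos: [506.6, 218.8, 63.3]
tcp_rot: [-3.141, -0.001, -0.105]
contact_force: [0.0, 0.1, -2.3]
grip_width: 11.8
```

```bash
python3 - <<'E'
from h import *
st();print(tc())
E
```

```text
t 18.88 p [506.6 218.8  63.3] rpy [-1.7999e+02 -5.0000e-02 -6.0100e+00] F [ 0.   0.1 -2.3] w 11.8 q [ 0.27  0.57  1.65 -0.    0.92  1.94]
(np.float64(-37.6), np.float64(95.9))
```

Request:
send_rows:
  targets:
    - [[0,0,0,0,2,2,1],[0,0,0,0,3,2,1],[0,0,0,0,3,2,1]]

```text
time: 19.13
tool_pos: [507.0, 218.0, 61.5]
tcp_rot: [-3.137, -0.003, -0.106]
contact_force: [0.9, 8.7, -1.0]
grip_width: 11.9
```

Request:
send_rows:
  targets:
    - [[0,0,0,2,-1,0,1],[0,0,0,4,-1,0,1],[0,0,0,6,-1,0,1],[0,0,0,6,-1,0,1]]

```text
time: 19.47
tool_pos: [510.5, 217.8, 60.6]
tcp_rot: [-3.14, 0.004, -0.105]
contact_force: [-5.4, 6.7, 1.5]
grip_width: 11.5
```

```bash
python3 - <<'E'
from h import *
st();print(tc())
E
```

```text
t 19.47 p [510.5 217.8  60.6] rpy [-179.9     0.2    -6.02] F [-5.4  6.7  1.5] w 11.5 q [0.26 0.58 1.64 0.   0.92 1.94]
(np.float64(-33.6), np.float64(95.4))
```

Request:
send_rows:
  targets:
    - [[0,0,0,-2,-1,2,1],[0,0,0,-2,-1,4,1],[0,0,0,-2,-1,6,1],[0,0,0,-2,-1,6,1]]

```text
time: 19.8
tool_pos: [510.1, 218.2, 56.5]
tcp_rot: [-3.141, -0.001, -0.105]
contact_force: [-7.3, 1.5, 14.8]
grip_width: 12.0
```

```bash
python3 - <<'E'
from h import *
st();print(tc())
E
```

```text
t 19.8 p [510.1 218.2  56.5] rpy [-1.7994e+02 -4.0000e-02 -5.9900e+00] F [-7.3  1.5 14.8] w 12.0 q [0.27 0.58 1.65 0.   0.91 1.94]
(np.float64(-34.1), np.float64(95.7))
```

Request:
send_rows:
  targets:
    - [[0,0,0,0,1.5,-2,1],[0,0,0,-1,1,-2,0.1],[0,0,0,-1,1,-2,0.1],[0,0,0,-1,1,-2,0.1],[0,0,0,-1,1,-2,0.1]]

```text
time: 20.22
tool_pos: [509.3, 216.3, 56.6]
tcp_rot: [3.141, -0.0, -0.105]
contact_force: [0.1, 0.9, 0.1]
grip_width: 33.9
```

Request:
send_rows:
  targets:
    - [[0,0,0,0,0,-25,0.1],[0,0,0,0,0,-60,0.1],[0,0,0,0,0,-95,0.1],[0,0,0,-30,0,-110,0.1],[0,0,0,-60,30,-110,0.1]]

```text
time: 20.63
tool_pos: [450.0, 196.3, 170.4]
tcp_rot: [-3.137, -0.009, -0.103]
contact_force: [-0.7, -2.0, 0.4]
grip_width: 41.3
```

Request:
send_rows:
  targets:
    - [[0,0,0,-30,35,0,0.1],[0,0,0,-50,70,0,0.1],[0,0,0,-50,105,0,0.1],[0,0,0,-50,140,0,0.1]]

```text
time: 20.97
tool_pos: [380.8, 58.4, 166.9]
tcp_rot: [3.141, -0.0, -0.103]
contact_force: [0.7, -0.4, 0.7]
grip_width: 41.5
```

```bash
cat >> h.py <<'E'
def tabs(z=79):
    im=capture("top");hsv=cv2.cvtColor(im,cv2.COLOR_RGB2HSV)
    m=((hsv[...,0]>5)&(hsv[...,0]<28)&(hsv[...,1]>140)&(hsv[...,2]>80)).astype(np.uint8);m[:205]=0;m[:,:80]=0;m[300:]=0
    n,l,s,c=cv2.connectedComponentsWithStats(m)
    for i in range(1,n):
        if s[i,4]>8: print(s[i],c[i][::-1].round(1),atz("top",c[i][::-1],z).round(1))
E
python3 - <<'E'
from h import *
st();tabs()
crop("side","q",130,280,140,340,4)
crop("top","q2",200,330,70,340,2.9)
E
```

```text
t 20.97 p [380.8  58.4 166.9] rpy [ 1.7997e+02 -2.0000e-02 -5.8900e+00] F [ 0.7 -0.4  0.7] w 41.5 q [-0.05  0.16  1.97 -0.    1.02  1.63]
[271 210   3  10  22] [214.8 271.6] [614.4 -60.5  79. ]
[296 210   3   9  25] [214. 297.] [ 616.3 -133.    79. ]
[298 233   3  10  28] [237.5 299. ] [ 549.1 -138.1   79. ]
[173 248   4   9  28] [252.2 174.6] [508.4 213.3  79. ]
[195 251   5   9  28] [254.8 197. ] [501.  149.5  79. ]
```

View pics/q.png

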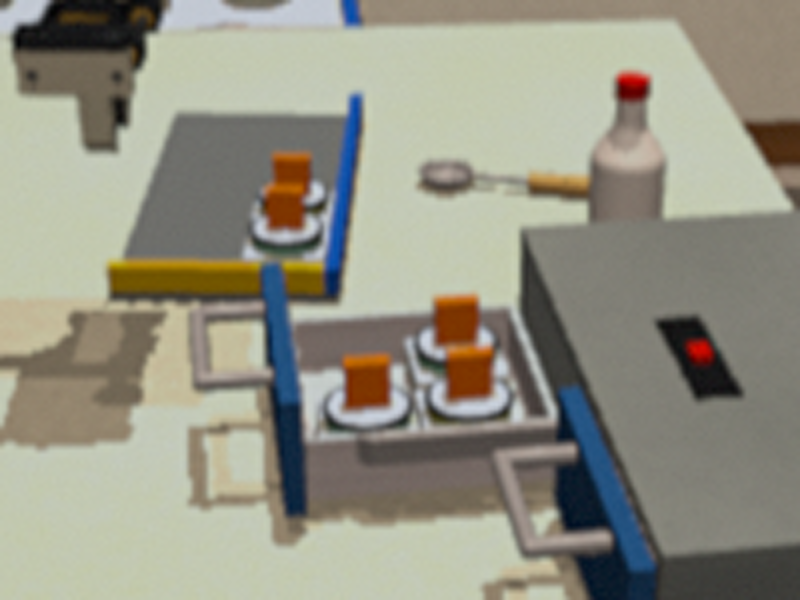

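View pics/q2.png

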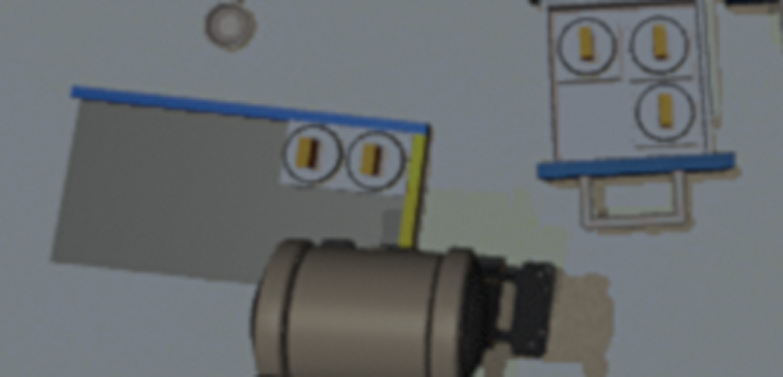

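```bash
python3 - <<'E'
from h import *
st();print(rel([546,-138,140],yawR(np.radians(4))))
E
```

```text
t 21.12 p [382.6  57.5 167. ] rpy [ 1.7998e+02 -5.0000e-02 -6.2800e+00] F [-0.2  0.2 -0.7] w 41.6 q [-0.05  0.16  1.96 -0.    1.02  1.63]
(array([  0.03,  -0.04, -10.28]), array([183.8, 176.5,  27.2]))
```

Request:
send_rows:
  targets:
    - [[0,0,-2,28,28,0,0.1],[0,0,-4,56,56,0,0.1],[0,0,-6,84,84,5,0.1],[0,0,-8,112,112,10,0.1],[0,0,-10.3,140,140,20,0.1]]

```text
time: 21.53
tool_pos: [509.3, -95.0, 147.0]
tcp_rot: [3.141, -0.002, 0.078]
contact_force: [1.2, 0.4, 1.6]
grip_width: 41.3
```

Request:
send_rows:
  targets:
    - [[0,0,0,24,18,4,0.1],[0,0,0,48,30,7,0.1],[0,0,0,48,30,7,0.1],[0,0,0,48,30,7,0.1],[0,0,0,48,30,7,0.1]]

```text
time: 21.95
tool_pos: [556.8, -119.2, 139.1]
tcp_rot: [-3.141, 0.002, 0.076]
contact_force: [-0.1, -0.4, -0.1]
grip_width: 41.3
```

```bash
python3 - <<'E'
from h import *
st();print(rel([546,-138,61],yawR(np.radians(4))))
E
```

```text
t 21.95 p [ 556.8 -119.2  139.1] rpy [-1.7996e+02  9.0000e-02  4.3800e+00] F [-0.1 -0.4 -0.1] w 41.3 q [-0.35  0.5   1.52  0.    1.12  1.15]
(array([-0.04,  0.09,  0.38]), array([-12.1,  17.9,  78.2]))
```

Request:
send_rows:
  targets:
    - [[0,0,0,-12,18,0,0.1],[0,0,0,-12,18,20,0.1],[0,0,0,-12,18,45,0.1],[0,0,0,-12,18,68,0.1],[0,0,0,-12,18,78,0.1]]

```text
time: 22.37
tool_pos: [544.5, -137.7, 59.7]
tcp_rot: [-3.14, 0.004, 0.076]
contact_force: [-1.4, 0.4, -0.1]
grip_width: 40.9
```

Request:
send_rows:
  targets:
    - [[0,0,0,0,0,0,0.1],[0,0,0,0,0,0,1],[0,0,0,0,0,0,1],[0,0,0,0,0,0,1],[0,0,0,0,0,0,1]]

```text
time: 22.78
tool_pos: [547.4, -139.5, 63.0]
tcp_rot: [3.141, -0.002, 0.075]
contact_force: [-0.1, 2.5, 1.8]
grip_width: 18.9
```

```bash
python3 - <<'E'
from h import *
st();crop("side","r",150,280,150,350,4)
E
```

```text
t 22.78 p [ 547.4 -139.5   63. ] rpy [ 1.7994e+02 -1.2000e-01  4.3200e+00] F [-0.1  2.5  1.8] w 18.9 q [-0.39  0.59  1.62 -0.    0.93  1.11]
```

View pics/r.png

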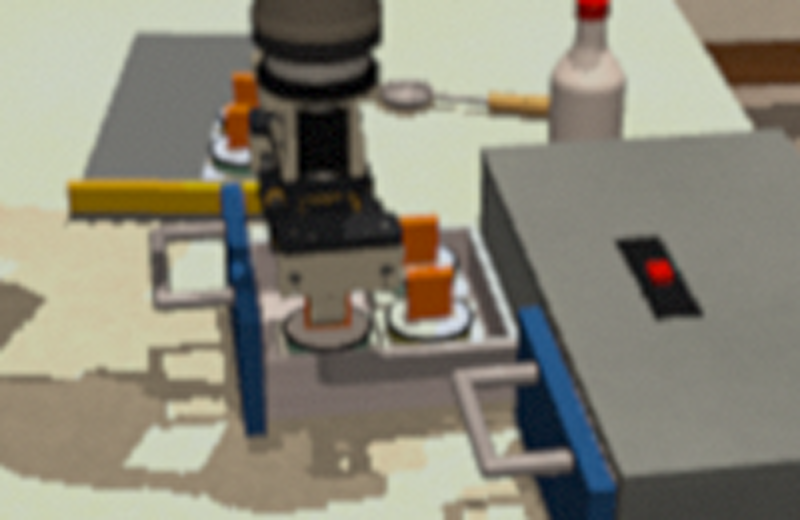

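Request:
send_rows:
  targets:
    - [[0,0,0,0,0,0,1],[0,0,0,0,0,0,1],[0,0,0,0,0,-10,1],[0,0,0,0,0,-30,1],[0,0,0,0,0,-55,1]]

```text
time: 23.25
tool_pos: [545.3, -139.1, 116.0]
tcp_rot: [-3.14, 0.004, 0.075]
contact_force: [-0.1, 0.0, -3.0]
grip_width: 12.0
```

Request:
send_rows:
  targets:
    - [[0,0,0,0,0,-25,1],[0,0,0,0,0,-48,1],[0,0,3,0,-25,-48,1],[0,0,6,0,-60,-48,1],[0,0,9,0,-95,-48,1]]

```text
time: 23.67
tool_pos: [539.3, -44.6, 165.4]
tcp_rot: [3.141, -0.001, -0.087]
contact_force: [0.2, -0.2, -2.3]
grip_width: 11.8
```

```bash
python3 - <<'E'
from h import *
st();print(rel([*slot(2,-7,7),165],yawR(TY)))
E
```

```text
t 23.67 p [539.3 -44.6 165.4] rpy [ 1.7998e+02 -4.0000e-02 -4.9800e+00] F [ 0.2 -0.2 -2.3] w 11.8 q [-0.22  0.43  1.57 -0.    1.14  1.43]
(array([ 0.02, -0.04,  1.02]), array([-5.560e+01, -3.307e+02,  2.000e-01]))
```

Request:
send_rows:
  targets:
    - [[0,0,1,-6,-38,0,1],[0,0,1,-12,-76,0,1],[0,0,1,-19,-114,0,1],[0,0,1,-26,-152,0,1],[0,0,1,-32,-190,0,1]]

```text
time: 24.08
tool_pos: [522.4, 148.8, 165.0]
tcp_rot: [3.141, 0.0, -0.1]
contact_force: [1.6, 0.2, -2.3]
grip_width: 11.8
```

Request:
send_rows:
  targets:
    - [[0,0,0,-6,-38,0,1],[0,0,0,-12,-76,0,1],[0,0,0,-19,-112,0,1],[0,0,0,-24,-137,0,1],[0,0,0,-24,-139,20,1]]

```text
time: 24.5
tool_pos: [514.1, 293.5, 148.2]
tcp_rot: [-3.136, -0.007, -0.095]
contact_force: [0.6, 0.5, -3.0]
grip_width: 11.6
```

Request:
send_rows:
  targets:
    - [[0,0,0,0,0,15,1],[0,0,0,0,0,30,1],[0,0,0,0,0,30,1],[0,0,0,0,0,30,1]]

```text
time: 24.83
tool_pos: [512.7, 287.6, 114.3]
tcp_rot: [3.14, 0.002, -0.099]
contact_force: [0.0, 0.2, -2.5]
grip_width: 11.9
```

```bash
python3 - <<'E'
from h import *
st();print(tc());print(rel([*slot(2,-9,7),61],yawR(TY)))
crop("side","s",110,230,140,340,4)
E
```

```text
t 24.83 p [512.7 287.6 114.3] rpy [ 1.7993e+02  1.0000e-01 -5.7000e+00] F [ 0.   0.2 -2.5] w 11.9 q [ 0.38  0.56  1.5  -0.    1.09  2.05]
(np.float64(-38.8), np.float64(165.0))
(array([0.07, 0.1 , 0.3 ]), array([-2.1, -2.1, 53.3]))
```

View pics/s.png

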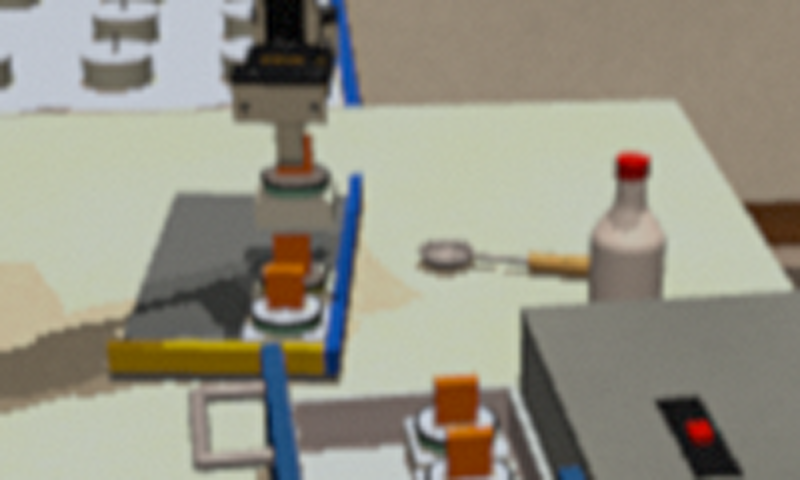

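```bash
python3 - <<'E'
from h import *
crop("side","s2",120,210,170,260,8)
E
```

```text
(no output)
```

View pics/s2.png

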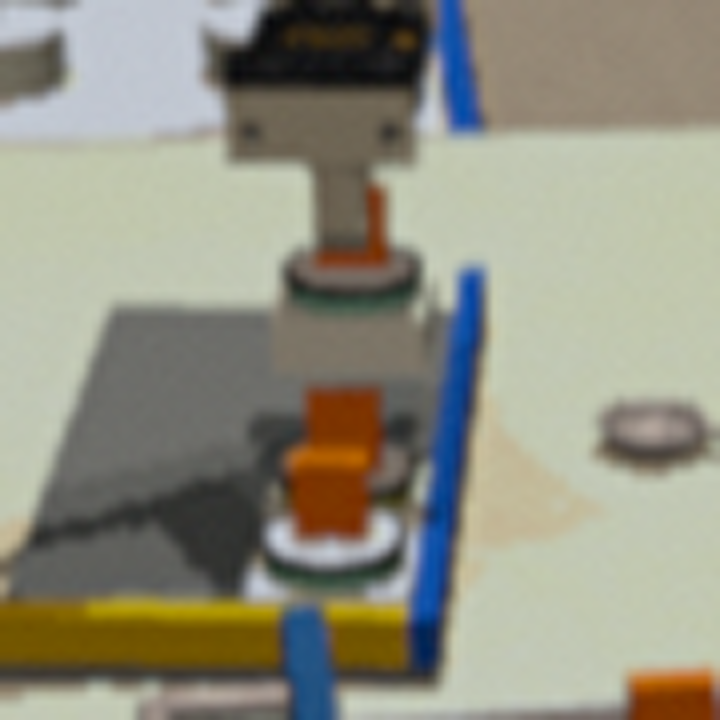

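Request:
send_rows:
  targets:
    - [[0,0,0.3,-6,-1,12,1],[0,0,0.3,-6,-1,24,1],[0,0,0.3,-6,-1,36,1],[0,0,0.3,-6,-1,44,1],[0,0,0.3,-6,-1,44,1]]

```text
time: 25.35
tool_pos: [506.9, 289.1, 70.0]
tcp_rot: [3.141, 0.001, -0.105]
contact_force: [-0.5, 0.3, -2.6]
grip_width: 11.7
```

```bash
python3 - <<'E'
from h import *
st();print(tc())
crop("side","t2",120,210,170,260,8)
E
```

```text
t 25.35 p [506.9 289.1  70. ] rpy [ 1.7995e+02  8.0000e-02 -6.0100e+00] F [-0.5  0.3 -2.6] w 11.7 q [ 0.39  0.61  1.55 -0.    0.98  2.06]
(np.float64(-44.7), np.float64(165.9))
```

View pics/t2.png

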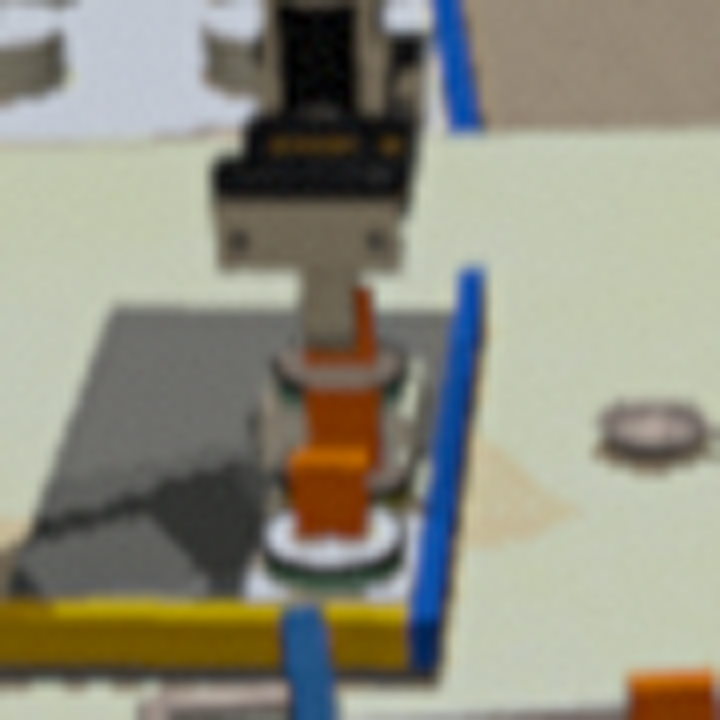

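Request:
send_rows:
  targets:
    - [[0,0,0,0,0,4,1],[0,0,0,0,0,8,1],[0,0,0,0,0,10,1],[0,0,0,0,0,10,1]]

```text
time: 25.73
tool_pos: [507.1, 289.5, 60.4]
tcp_rot: [3.141, 0.0, -0.105]
contact_force: [-0.2, -0.1, -1.9]
grip_width: 11.7
```

Request:
send_rows:
  targets:
    - [[0,0,0,0,0,3,1],[0,0,0,0,0,4,1],[0,0,0,0,0,4,1]]

```text
time: 25.98
tool_pos: [507.1, 289.5, 56.4]
tcp_rot: [3.141, 0.0, -0.105]
contact_force: [-0.7, -0.7, -2.9]
grip_width: 11.6
```

Request:
send_rows:
  targets:
    - [[0,0,0,0,0,2,1],[0,0,0,0,0,4,1],[0,0,0,0,0,4,1]]

```text
time: 26.23
tool_pos: [507.4, 289.7, 53.6]
tcp_rot: [-3.141, -0.001, -0.104]
contact_force: [-1.4, -0.8, 4.1]
grip_width: 11.8
```

```bash
python3 - <<'E'
from h import *
st();print(tc())
crop("side","u2",120,210,170,260,8)
E
```

```text
t 26.23 p [507.4 289.7  53.6] rpy [-1.7998e+02 -4.0000e-02 -5.9800e+00] F [-1.4 -0.8  4.1] w 11.8 q [ 0.39  0.63  1.57 -0.    0.94  2.06]
(np.float64(-44.2), np.float64(166.5))
```

View pics/u2.png

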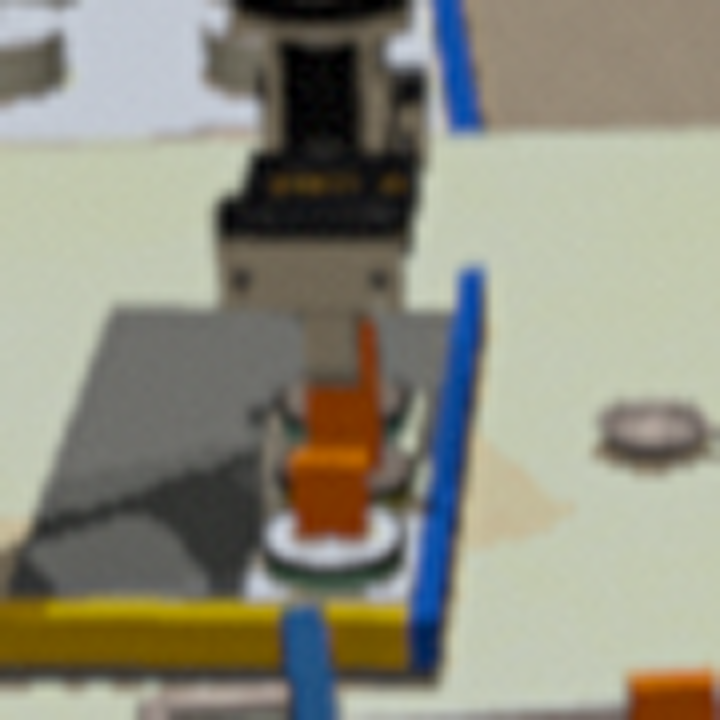

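Request:
send_rows:
  targets:
    - [[0,0,0,0,0,-1,0.1],[0,0,0,0,0,-1,0.1],[0,0,0,0,0,-1,0.1],[0,0,0,2,0,-1,0.1],[0,0,0,4,0,-1,0.1]]

```text
time: 26.7
tool_pos: [511.4, 289.2, 53.6]
tcp_rot: [3.141, -0.0, -0.104]
contact_force: [0.9, 1.0, 0.1]
grip_width: 39.2
```

Request:
send_rows:
  targets:
    - [[0,0,0,0,0,0,1],[0,0,0,0,0,0,1],[0,0,0,0,0,0,1],[0,0,0,0,0,0,1],[0,0,0,0,0,0,1]]

```text
time: 27.12
tool_pos: [511.2, 289.1, 53.6]
tcp_rot: [3.141, 0.0, -0.105]
contact_force: [0.0, -0.1, -0.4]
grip_width: 12.8
```

Request:
send_rows:
  targets:
    - [[0,0,0,0,0,0,1],[0,0,0,0,0,-5,1],[0,0,0,0,2,-5,1],[0,0,0,0,4,-5,1],[0,0,0,0,4,-5,1]]

```text
time: 27.53
tool_pos: [510.6, 284.7, 58.6]
tcp_rot: [3.141, 0.0, -0.105]
contact_force: [0.1, 0.2, -2.4]
grip_width: 11.9
```

```bash
python3 - <<'E'
from h import *
st();print(tc())
crop("side","v2",120,210,170,260,8)
E
```

```text
t 27.53 p [510.6 284.7  58.6] rpy [ 1.7997e+02  2.0000e-02 -6.0000e+00] F [ 0.1  0.2 -2.4] w 11.9 q [ 0.38  0.63  1.56 -0.    0.96  2.05]
(np.float64(-40.5), np.float64(161.8))
```

View pics/v2.png

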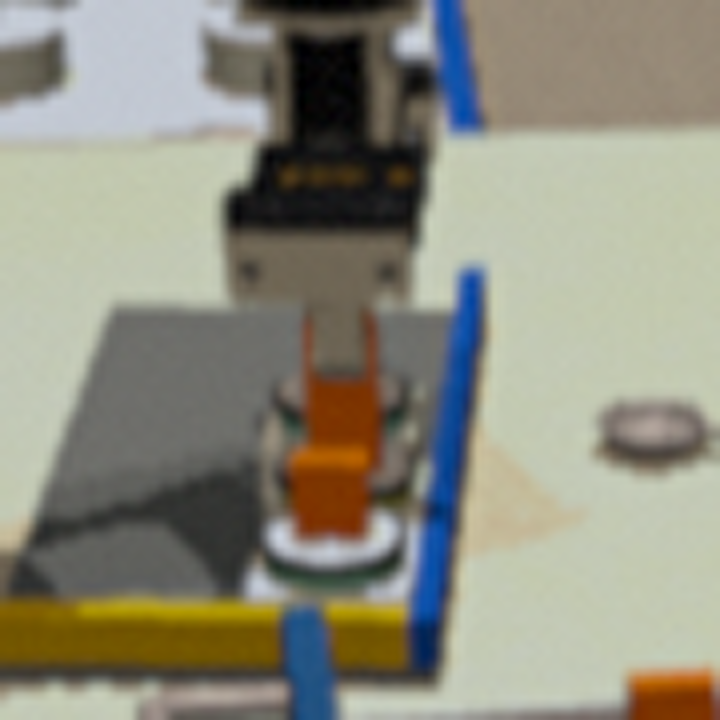

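Now the tab is centred and upright in the grip (tab at column 305–378, finger amid it). Close up the gap, then to the rail.

Request:
send_rows:
  targets:
    - [[0,0,0,0,2,1,1],[0,0,0,0,4,1,1],[0,0,0,0,4,1,1]]

```text
time: 27.83
tool_pos: [510.6, 282.2, 57.8]
tcp_rot: [-3.139, -0.001, -0.105]
contact_force: [0.6, 5.3, -3.1]
grip_width: 11.8
```

Request:
send_rows:
  targets:
    - [[0,0,0,2,0,0,1],[0,0,0,4,0,0,1],[0,0,0,6,0,0,1],[0,0,0,6,0,0,1]]

```text
time: 28.17
tool_pos: [516.1, 281.7, 57.5]
tcp_rot: [-3.14, 0.001, -0.105]
contact_force: [-1.3, 5.0, -2.3]
grip_width: 11.8
```

```bash
python3 - <<'E'
from h import *
st();print(tc())
E
```

```text
t 28.17 p [516.1 281.7  57.5] rpy [-1.7989e+02  5.0000e-02 -6.0300e+00] F [-1.3  5.  -2.3] w 11.8 q [0.37 0.63 1.55 0.   0.96 2.04]
(np.float64(-34.8), np.float64(159.4))
```

Request:
send_rows:
  targets:
    - [[0,0,0,2,0,0,1],[0,0,0,3,0,0,1],[0,0,0,3,0,0,1]]

```text
time: 28.42
tool_pos: [517.8, 281.5, 57.5]
tcp_rot: [-3.14, 0.003, -0.105]
contact_force: [-4.6, 6.0, -0.8]
grip_width: 11.6
```

```bash
python3 - <<'E'
from h import *
st();print(tc())
E
```

```text
t 28.42 p [517.8 281.5  57.5] rpy [-179.91    0.19   -6.02] F [-4.6  6.  -0.8] w 11.6 q [0.37 0.63 1.54 0.   0.96 2.04]
(np.float64(-33.1), np.float64(159.4))
```

Contact at both; lower, relax, release, retreat.

Request:
send_rows:
  targets:
    - [[0,0,0,-1,-1,2,1],[0,0,0,-1,-1,4,1],[0,0,0,-1,-1,6,1],[0,0,0,-1,-1,6,1]]

```text
time: 28.75
tool_pos: [517.7, 281.7, 53.6]
tcp_rot: [-3.141, 0.001, -0.105]
contact_force: [-8.5, 0.9, 15.8]
grip_width: 11.9
```

Request:
send_rows:
  targets:
    - [[0,0,0,0,1.5,-2,1],[0,0,0,-1,1,-2,0.1],[0,0,0,-1,1,-2,0.1],[0,0,0,-1,1,-2,0.1],[0,0,0,-1,1,-2,0.1]]

```text
time: 29.17
tool_pos: [517.7, 280.1, 53.7]
tcp_rot: [3.141, -0.001, -0.105]
contact_force: [-0.2, 0.9, 0.5]
grip_width: 33.7
```

Request:
send_rows:
  targets:
    - [[0,0,0,0,0,-25,0.1],[0,0,0,0,0,-60,0.1],[0,0,0,0,0,-95,0.1],[0,0,0,-30,0,-110,0.1],[0,0,0,-60,30,-110,0.1]]

```text
time: 29.58
tool_pos: [458.3, 260.5, 167.6]
tcp_rot: [-3.136, -0.009, -0.104]
contact_force: [0.1, -1.5, -0.4]
grip_width: 41.3
```

Request:
send_rows:
  targets:
    - [[0,0,0,-30,38,0,0.1],[0,0,0,-50,76,0,0.1],[0,0,0,-50,114,0,0.1],[0,0,0,-50,152,0,0.1],[0,0,0,-50,190,0,0.1]]

```text
time: 30.0
tool_pos: [384.6, 71.9, 164.0]
tcp_rot: [3.141, -0.001, -0.103]
contact_force: [0.5, -0.3, -0.8]
grip_width: 41.0
```

```bash
python3 - <<'E'
from h import *
crop("top","w2",200,330,70,340,2.9)
crop("side","w",130,280,140,340,4)
tabs()
st();print(rel([612,-60,140],yawR(np.radians(5.5))))
E
```

```text
[271 210   3  10  22] [214.8 271.6] [614.4 -60.5  79. ]
[296 210   3   9  25] [214. 297.] [ 616.3 -133.    79. ]
[151 246   4   9  28] [249.8 152.4] [515.6 276.8  79. ]
[173 248   4   9  29] [252.1 174.7] [508.8 213.2  79. ]
[195 251   5   9  28] [254.8 197. ] [501.  149.5  79. ]
t 30.15 p [385.7  71.2 164. ] rpy [ 1.7998e+02 -5.0000e-02 -6.3200e+00] F [0.5 0.4 0.3] w 41.2 q [-0.01  0.17  1.95 -0.    1.01  1.67]
(array([  0.03,  -0.05, -11.82]), array([239.3, 105.5,  24.3]))
```

View pics/w.png

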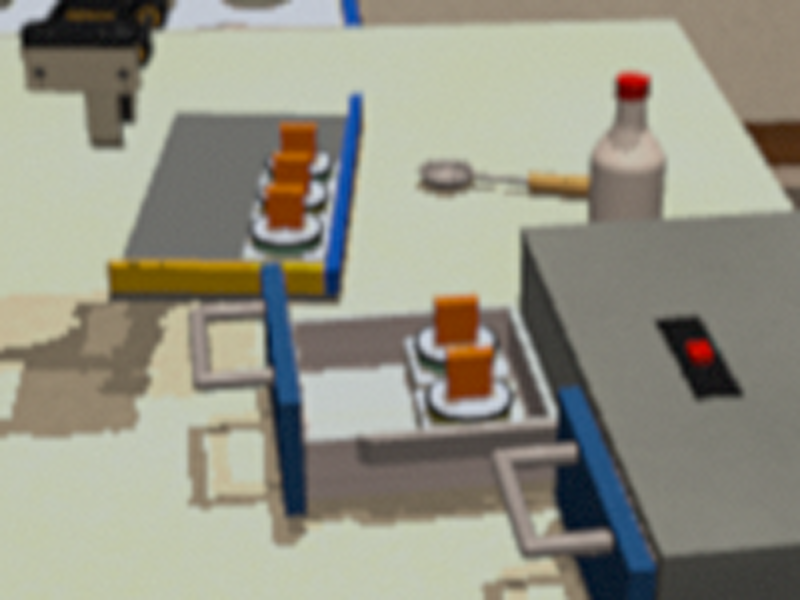

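View pics/w2.png

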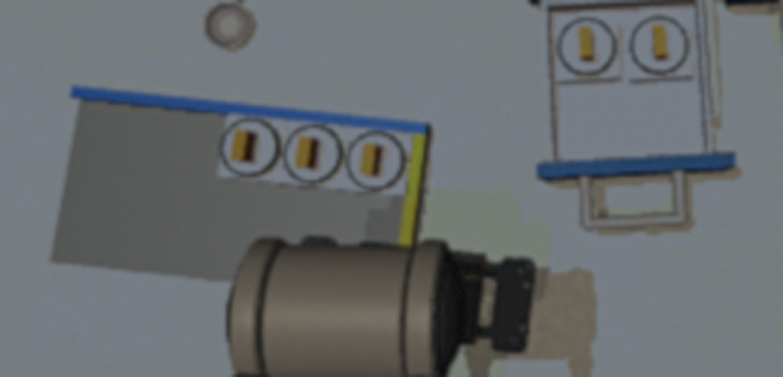

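Request:
send_rows:
  targets:
    - [[0,0,-2.4,37,16,0,0.1],[0,0,-4.8,74,32,0,0.1],[0,0,-7.2,111,48,0,0.1],[0,0,-9.6,148,64,0,0.1],[0,0,-11.8,185,80,5,0.1]]

```text
time: 30.57
tool_pos: [563.7, -25.2, 159.3]
tcp_rot: [3.141, -0.002, 0.105]
contact_force: [0.3, 0.0, -0.1]
grip_width: 41.4
```

```bash
python3 - <<'E'
from h import *
st();print(rel([611.5,-60.5,140],yawR(np.radians(5.5))))
E
```

```text
t 30.57 p [563.7 -25.2 159.3] rpy [ 1.7997e+02 -1.1000e-01  6.0000e+00] F [ 0.3  0.  -0.1] w 41.4 q [-0.18  0.47  1.52  0.    1.15  1.29]
(array([ 0.03, -0.11,  0.5 ]), array([43.8, 40.1, 19.4]))
```

Request:
send_rows:
  targets:
    - [[0,0,0,25,23,10,0.1],[0,0,0,44,40,19,0.1],[0,0,0,44,40,19,0.1],[0,0,0,44,40,19,0.1]]

```text
time: 30.9
tool_pos: [609.2, -60.0, 138.0]
tcp_rot: [-3.141, 0.002, 0.101]
contact_force: [-0.3, 0.9, 0.8]
grip_width: 41.5
```

```bash
python3 - <<'E'
from h import *
st();print(rel([611.5,-60.5,61],yawR(np.radians(5.5))))
E
```

```text
t 30.9 p [609.2 -60.  138. ] rpy [-1.7995e+02  1.4000e-01  5.8100e+00] F [-0.3  0.9  0.8] w 41.5 q [-0.22  0.58  1.39  0.    1.17  1.25]
(array([-0.05,  0.14,  0.31]), array([ 2.4,  0.8, 77. ]))
```

Request:
send_rows:
  targets:
    - [[0,0,0,1,1,25,0.1],[0,0,0,1,1,50,0.1],[0,0,0,1,1,70,0.1],[0,0,0,1,1,79,0.1],[0,0,0,1,1,79,0.1]]

```text
time: 31.32
tool_pos: [608.4, -59.8, 59.1]
tcp_rot: [-3.14, 0.004, 0.103]
contact_force: [0.7, -0.4, 0.7]
grip_width: 41.3
```

Request:
send_rows:
  targets:
    - [[0,0,0,0,0,0,1],[0,0,0,0,0,0,1],[0,0,0,0,0,0,1],[0,0,0,0,0,0,1],[0,0,0,0,0,0,1]]

```text
time: 31.73
tool_pos: [610.5, -61.5, 61.7]
tcp_rot: [3.141, -0.001, 0.101]
contact_force: [-0.7, 1.2, 1.5]
grip_width: 12.8
```

```bash
python3 - <<'E'
from h import *
st();crop("side","x",150,280,180,380,4)
E
```

```text
t 31.73 p [610.5 -61.5  61.7] rpy [ 1.7998e+02 -8.0000e-02  5.8000e+00] F [-0.7  1.2  1.5] w 12.8 q [-0.23  0.66  1.47  0.    1.01  1.24]
```

View pics/x.png

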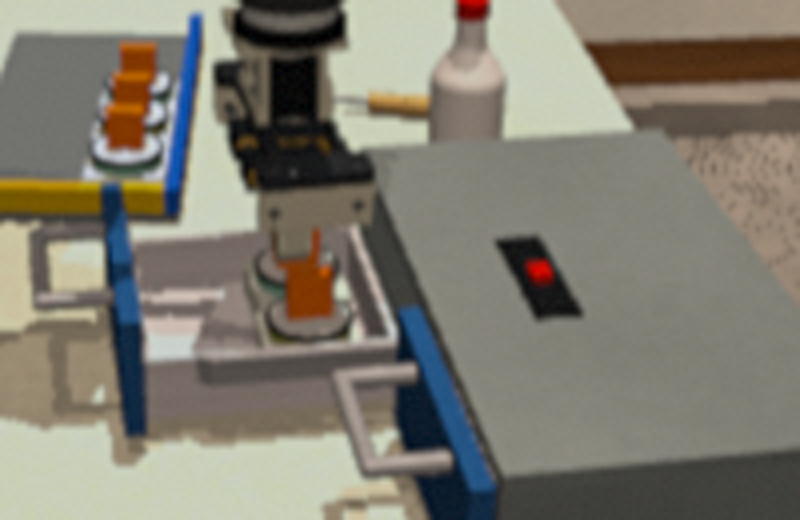

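Request:
send_rows:
  targets:
    - [[0,0,0,0,0,0,1],[0,0,0,0,0,-12,1],[0,0,0,0,0,-36,1],[0,0,0,0,0,-65,1],[0,0,0,0,0,-95,1]]

```text
time: 32.2
tool_pos: [609.4, -61.6, 156.5]
tcp_rot: [-3.141, 0.002, 0.101]
contact_force: [0.9, -0.2, -1.2]
grip_width: 11.8
```

Request:
send_rows:
  targets:
    - [[0,0,1,-5,-10,-10,1],[0,0,3,-15,-45,-10,1],[0,0,6,-28,-80,-10,1],[0,0,9,-42,-115,-10,1],[0,0,11.8,-58,-150,-10,1]]

```text
time: 32.62
tool_pos: [536.4, 82.8, 166.2]
tcp_rot: [3.141, -0.0, -0.108]
contact_force: [-0.3, 0.5, -1.6]
grip_width: 12.0
```

```bash
python3 - <<'E'
from h import *
st();print(rel([*slot(3,-12,8),165],yawR(TY)))
crop("side","y",100,280,150,350,4)
E
```

```text
t 32.62 p [536.4  82.8 166.2] rpy [ 1.7999e+02 -2.0000e-02 -6.2000e+00] F [-0.3  0.5 -1.6] w 12.0 q [ 0.01  0.43  1.57 -0.    1.15  1.69]
(array([ 0.01, -0.02, -0.2 ]), array([ -51.2, -268.1,    1.2]))
```

View pics/y.png

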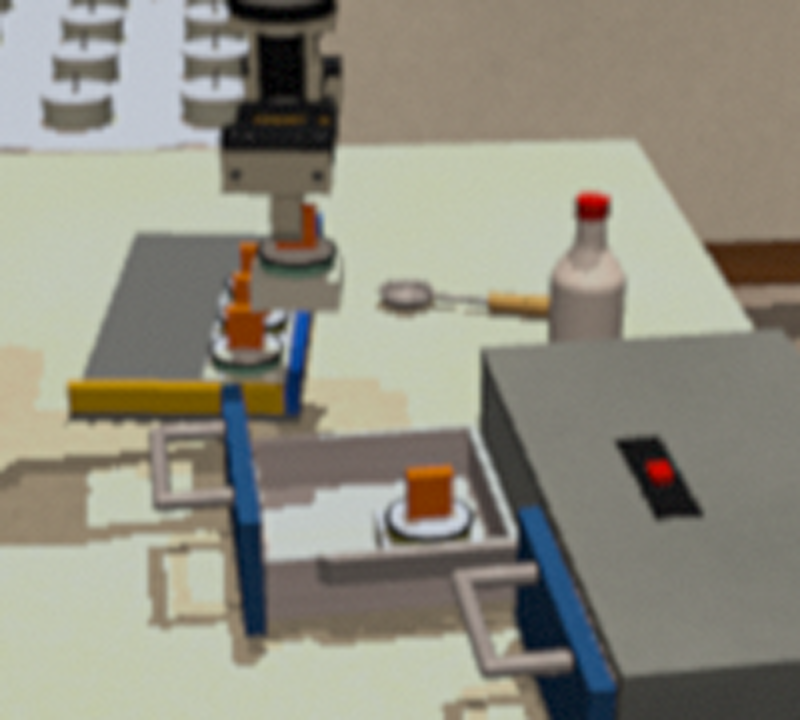

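Request:
send_rows:
  targets:
    - [[0,0,0,-8,-38,0,1],[0,0,0,-16,-76,0,1],[0,0,0,-24,-114,0,1],[0,0,0,-32,-152,0,1],[0,0,0,-40,-190,0,1]]

```text
time: 33.08
tool_pos: [517.0, 276.4, 166.3]
tcp_rot: [3.141, -0.0, -0.105]
contact_force: [0.5, 0.1, -1.6]
grip_width: 11.8
```

Request:
send_rows:
  targets:
    - [[0,0,0,-5,-35,0,1],[0,0,0,-11,-62,0,1],[0,0,0,-11,-76,15,1],[0,0,0,-11,-78,40,1],[0,0,0,-11,-78,60,1]]

```text
time: 33.5
tool_pos: [514.3, 355.0, 105.0]
tcp_rot: [-3.142, -0.001, -0.102]
contact_force: [-0.1, -0.5, -2.8]
grip_width: 11.8
```

Request:
send_rows:
  targets:
    - [[0,0,0,0,0,15,1],[0,0,0,0,0,30,1],[0,0,0,0,0,30,1],[0,0,0,0,0,30,1]]

```text
time: 33.83
tool_pos: [514.3, 353.3, 75.4]
tcp_rot: [3.14, 0.001, -0.105]
contact_force: [-1.0, -0.6, -0.4]
grip_width: 11.6
```

```bash
python3 - <<'E'
from h import *
st();print(tc());print(rel([*slot(3,-12,8),54],yawR(TY)))
crop("side","z2",105,210,160,270,7)
E
```

```text
t 33.83 p [514.3 353.3  75.4] rpy [ 1.7993e+02  8.0000e-02 -5.9900e+00] F [-1.  -0.6 -0.4] w 11.6 q [ 0.48  0.67  1.42 -0.    1.06  2.15]
(np.float64(-44.0), np.float64(230.5))
(array([0.07, 0.08, 0.01]), array([ 0. , -1.6, 21.4]))
```

View pics/z2.png

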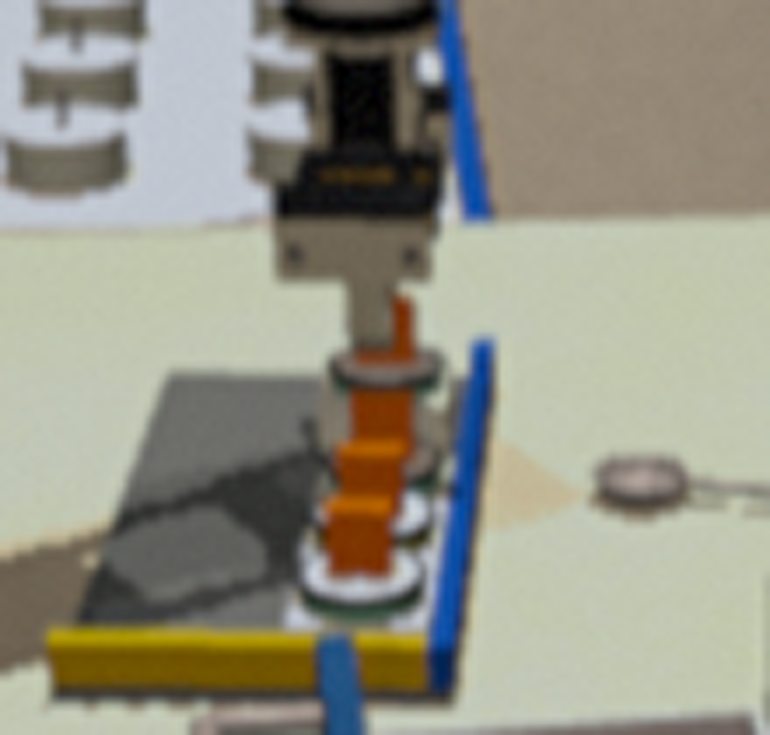

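Request:
send_rows:
  targets:
    - [[0,0,0,0,0,8,1],[0,0,0,0,0,16,1],[0,0,0,0,0,20,1],[0,0,0,0,0,23,1],[0,0,0,0,0,23,1]]

```text
time: 34.3
tool_pos: [514.4, 353.7, 52.7]
tcp_rot: [3.141, 0.0, -0.105]
contact_force: [1.0, 0.2, -1.6]
grip_width: 12.2
```

Request:
send_rows:
  targets:
    - [[0,0,0,0,0,1,1],[0,0,0,0,0,2,1],[0,0,0,0,0,2,1]]

```text
time: 34.55
tool_pos: [514.7, 353.8, 52.6]
tcp_rot: [-3.141, -0.001, -0.104]
contact_force: [-3.8, -3.0, 11.7]
grip_width: 11.8
```

Landed. Release, shift 3.5 mm, regrip, lift 5 and slide in.

Request:
send_rows:
  targets:
    - [[0,0,0,0,0,-1,0.1],[0,0,0,0,0,-1,0.1],[0,0,0,0,0,-1,0.1],[0,0,0,2,0,-1,0.1],[0,0,0,4,0,-1,0.1]]

```text
time: 34.97
tool_pos: [518.6, 353.3, 51.4]
tcp_rot: [3.141, 0.0, -0.105]
contact_force: [0.5, 0.7, -0.0]
grip_width: 39.2
```

Request:
send_rows:
  targets:
    - [[0,0,0,0,0,0,1],[0,0,0,0,0,0,1],[0,0,0,0,0,0,1],[0,0,0,0,0,0,1],[0,0,0,0,0,0,1]]

```text
time: 35.38
tool_pos: [518.4, 353.3, 51.6]
tcp_rot: [3.141, 0.0, -0.105]
contact_force: [0.0, 0.3, -0.5]
grip_width: 12.8
```

Request:
send_rows:
  targets:
    - [[0,0,0,0,0,0,1],[0,0,0,0,0,-4,1],[0,0,0,0,2,-4,1],[0,0,0,0,4,-4,1],[0,0,0,0,4,-4,1]]

```text
time: 35.8
tool_pos: [518.0, 348.9, 55.7]
tcp_rot: [3.141, 0.0, -0.105]
contact_force: [-0.5, 0.3, -1.3]
grip_width: 12.0
```

```bash
python3 - <<'E'
from h import *
st();print(tc())
crop("side","aa2",105,210,160,270,7)
E
```

```text
t 35.8 p [518.  348.9  55.7] rpy [ 1.7998e+02  1.0000e-02 -6.0100e+00] F [-0.5  0.3 -1.3] w 12.0 q [ 0.47  0.69  1.44 -0.    1.02  2.15]
(np.float64(-39.9), np.float64(226.4))
```

View pics/aa2.png

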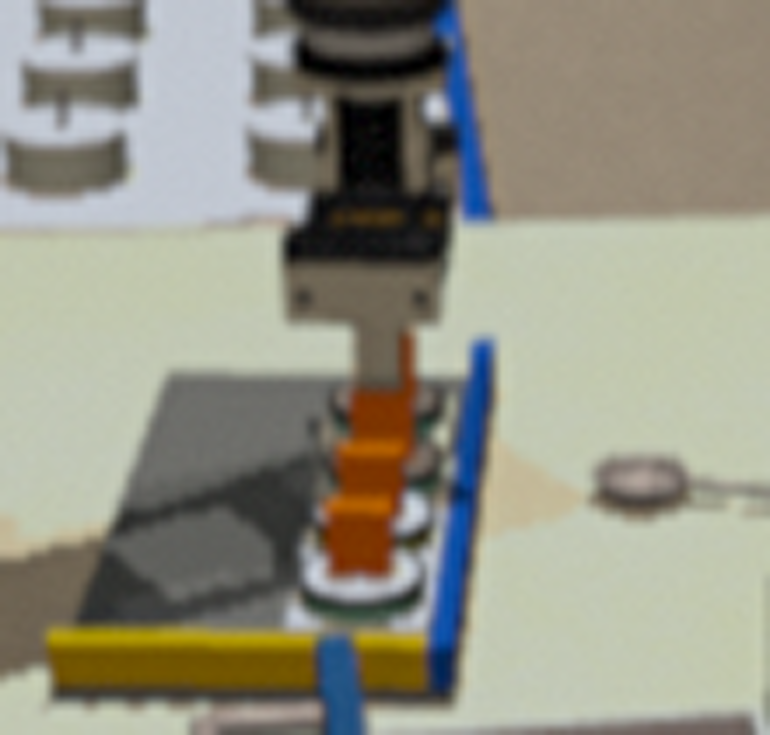

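Upright, held a couple of mm off-centre. Push to the neighbour, then to the rail.

Request:
send_rows:
  targets:
    - [[0,0,0,0,2,0,1],[0,0,0,0,4,0,1],[0,0,0,0,5,0,1],[0,0,0,0,5,0,1]]

```text
time: 36.18
tool_pos: [517.8, 345.8, 56.0]
tcp_rot: [-3.138, -0.001, -0.105]
contact_force: [-0.3, 5.4, -2.5]
grip_width: 11.8
```

Request:
send_rows:
  targets:
    - [[0,0,0,2,0,0,1],[0,0,0,4,0,0,1],[0,0,0,5,0,0,1],[0,0,0,5,0,0,1]]

```text
time: 36.52
tool_pos: [521.6, 345.4, 55.7]
tcp_rot: [-3.139, 0.002, -0.105]
contact_force: [-3.6, 7.0, 0.0]
grip_width: 11.6
```

```bash
python3 - <<'E'
from h import *
st();print(tc())
E
```

```text
t 36.52 p [521.6 345.4  55.7] rpy [-1.7986e+02  9.0000e-02 -6.0200e+00] F [-3.6  7.   0. ] w 11.6 q [0.46 0.69 1.43 0.   1.02 2.13]
(np.float64(-35.9), np.float64(223.4))
```

Request:
send_rows:
  targets:
    - [[0,0,0,2,0,0,1],[0,0,0,2,0,0,1]]

```text
time: 36.68
tool_pos: [521.9, 345.4, 55.6]
tcp_rot: [-3.14, 0.005, -0.105]
contact_force: [-8.5, 6.6, 1.7]
grip_width: 12.0
```

Request:
send_rows:
  targets:
    - [[0,0,0,-1,-1,2,1],[0,0,0,-1,-1,4,1],[0,0,0,-1,-1,6,1],[0,0,0,-1,-1,6,1]]

```text
time: 37.02
tool_pos: [521.7, 345.7, 51.7]
tcp_rot: [-3.141, 0.003, -0.104]
contact_force: [-11.4, 2.0, 14.1]
grip_width: 11.8
```

```bash
python3 - <<'E'
from h import *
st();print(tc())
E
```

```text
t 37.02 p [521.7 345.7  51.7] rpy [-1.7995e+02  1.5000e-01 -5.9800e+00] F [-11.4   2.   14.1] w 11.8 q [0.46 0.7  1.43 0.   1.01 2.14]
(np.float64(-35.9), np.float64(223.6))
```

Request:
send_rows:
  targets:
    - [[0,0,0,0,1.5,-2,1],[0,0,0,-1,1,-2,0.1],[0,0,0,-1,1,-2,0.1],[0,0,0,-1,1,-2,0.1],[0,0,0,-1,1,-2,0.1]]

```text
time: 37.43
tool_pos: [522.8, 343.5, 51.7]
tcp_rot: [3.141, -0.0, -0.105]
contact_force: [1.4, 0.1, 0.3]
grip_width: 34.0
```

Request:
send_rows:
  targets:
    - [[0,0,0,0,0,-25,0.1],[0,0,0,0,0,-60,0.1],[0,0,0,0,0,-95,0.1],[0,0,0,-30,0,-110,0.1],[0,0,0,-60,30,-110,0.1]]

```text
time: 37.85
tool_pos: [463.3, 324.3, 165.8]
tcp_rot: [-3.134, -0.009, -0.104]
contact_force: [-1.0, -0.5, 0.8]
grip_width: 41.2
```

Request:
send_rows:
  targets:
    - [[0,0,0,-20,38,0,0.1],[0,0,0,-40,76,0,0.1],[0,0,0,-60,114,0,0.1],[0,0,0,-60,152,0,0.1],[0,0,0,-60,190,0,0.1]]

```text
time: 38.27
tool_pos: [379.1, 136.5, 161.9]
tcp_rot: [3.141, -0.0, -0.103]
contact_force: [1.2, -0.1, 0.4]
grip_width: 40.8
```

Request:
send_rows:
  targets:
    - [[0,0,-2,0,30,0,0.1],[0,0,-4,0,60,0,0.1],[0,0,-6,0,90,0,0.1]]

```text
time: 38.52
tool_pos: [371.1, 46.9, 162.0]
tcp_rot: [3.141, -0.001, 0.002]
contact_force: [0.3, 0.3, -0.1]
grip_width: 41.5
```

```bash
python3 - <<'E'
from h import *
crop("top","ab2",200,330,70,340,2.9)
crop("side","ab",130,280,140,340,4)
tabs()
st();print(rel([613.5,-133,140],yawR(np.radians(5))))
E
```

```text
[296 210   3   9  25] [214. 297.] [ 616.3 -133.    79. ]
[128 243   5   9  29] [247.2 130.2] [523.  340.4  79. ]
[151 246   4   9  29] [249.8 152.4] [515.6 276.6  79. ]
[173 248   4   9  30] [252.1 174.6] [508.8 213.4  79. ]
[195 251   4   9  27] [255. 197.] [500.7 149.7  79. ]
t 38.67 p [371.5  46.8 161.9] rpy [ 1.7998e+02 -4.0000e-02 -2.7000e-01] F [ 0.1  0.7 -0.1] w 41.0 q [-0.08  0.14  2.   -0.    1.    1.5 ]
(array([ 0.02, -0.03, -5.27]), array([242.8, 178.7,  22.1]))
```

View pics/ab.png

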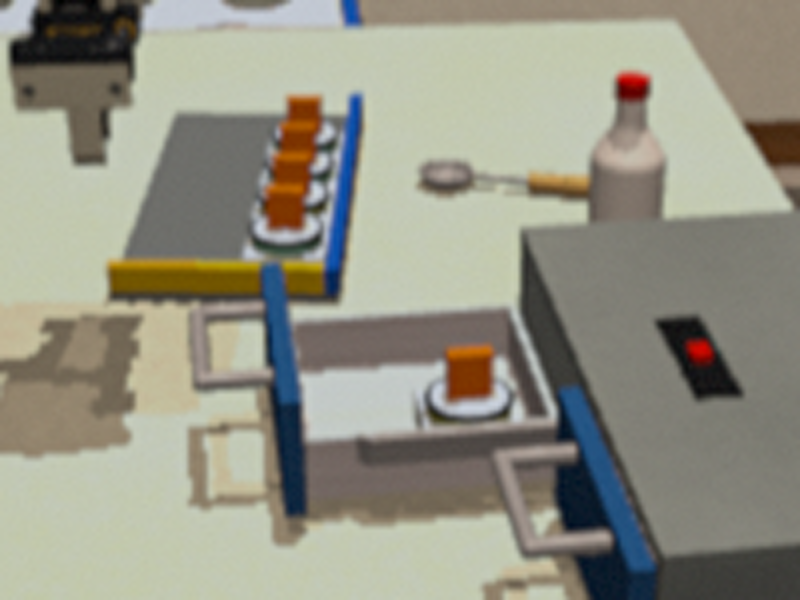

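View pics/ab2.png

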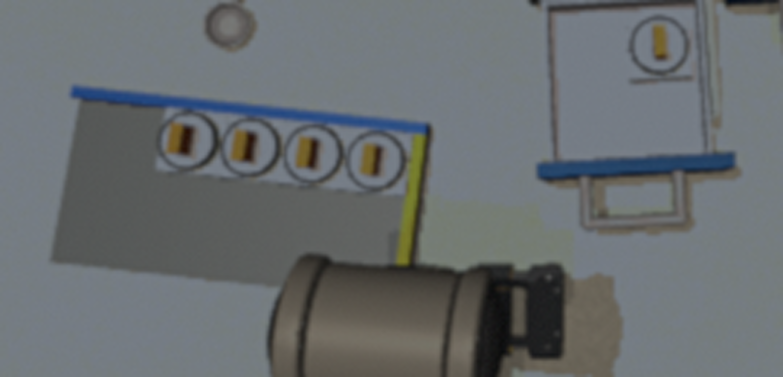

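Request:
send_rows:
  targets:
    - [[0,0,-2,33,24,0,0.1],[0,0,-4,66,48,0,0.1],[0,0,-5.3,99,72,0,0.1],[0,0,-5.3,132,96,0,0.1],[0,0,-5.3,165,120,0,0.1]]

```text
time: 39.08
tool_pos: [538.2, -71.5, 161.6]
tcp_rot: [-3.141, -0.0, 0.093]
contact_force: [0.2, 1.5, 0.4]
grip_width: 41.1
```

Request:
send_rows:
  targets:
    - [[0,0,0,30,20,0,0.1],[0,0,0,60,40,5,0.1],[0,0,0,72,49,15,0.1],[0,0,0,72,49,20,0.1],[0,0,0,72,49,20,0.1]]

```text
time: 39.5
tool_pos: [611.9, -112.3, 139.3]
tcp_rot: [-3.14, 0.004, 0.093]
contact_force: [0.2, 0.6, 0.8]
grip_width: 41.1
```

```bash
python3 - <<'E'
from h import *
st();print(rel([614,-133,61],yawR(np.radians(5))))
E
```

```text
t 39.5 p [ 611.9 -112.3  139.3] rpy [-179.9     0.23    5.32] F [0.2 0.6 0.8] w 41.1 q [-0.3   0.6   1.36  0.    1.19  1.17]
(array([-0.1 ,  0.23,  0.32]), array([ 0.5, 21. , 78.3]))
```

Request:
send_rows:
  targets:
    - [[0,0,0,0,12,0,0.1],[0,0,0,0,21,10,0.1],[0,0,0,0,21,35,0.1],[0,0,0,0,21,60,0.1],[0,0,0,0,21,79,0.1]]

```text
time: 39.92
tool_pos: [613.6, -134.9, 61.5]
tcp_rot: [3.142, 0.0, 0.092]
contact_force: [-0.0, -0.1, -0.4]
grip_width: 41.2
```

Request:
send_rows:
  targets:
    - [[0,0,0,0,0,0,0.1],[0,0,0,0,0,0,0.1]]

```text
time: 40.08
tool_pos: [613.8, -134.6, 62.5]
tcp_rot: [-3.141, 0.001, 0.092]
contact_force: [0.2, -0.6, 0.6]
grip_width: 41.5
```

```bash
python3 - <<'E'
from h import *
st();crop("side","ac",150,280,180,380,4)
E
```

```text
t 40.08 p [ 613.8 -134.6   62.5] rpy [-1.7997e+02  8.0000e-02  5.2900e+00] F [ 0.2 -0.6  0.6] w 41.5 q [-0.34  0.69  1.42 -0.    1.04  1.14]
```

View pics/ac.png

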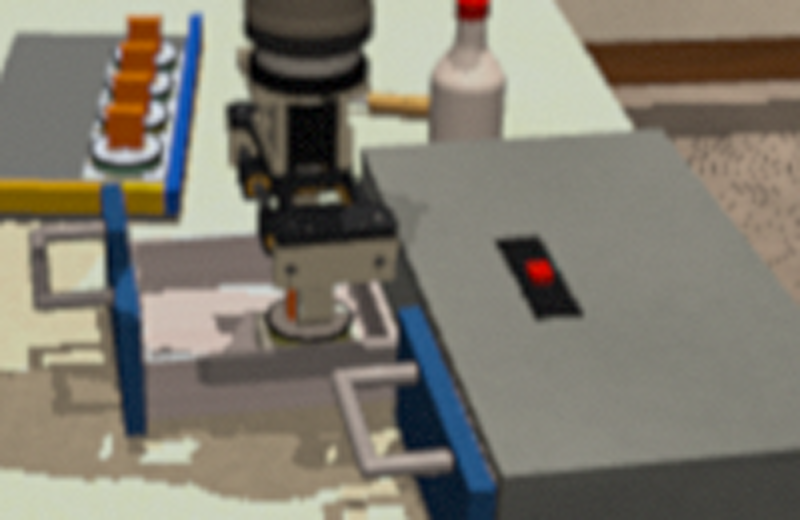

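Request:
send_rows:
  targets:
    - [[0,0,0,0,0,0,1],[0,0,0,0,0,0,1],[0,0,0,0,0,0,1],[0,0,0,0,0,0,1],[0,0,0,0,0,0,1]]

```text
time: 40.55
tool_pos: [614.7, -134.2, 63.3]
tcp_rot: [-3.142, -0.001, 0.093]
contact_force: [0.1, 1.2, 0.7]
grip_width: 12.6
```

```bash
python3 - <<'E'
from h import *
st();crop("side","ad",180,250,220,290,9)
E
```

```text
t 40.55 p [ 614.7 -134.2   63.3] rpy [-1.80e+02 -3.00e-02  5.31e+00] F [0.1 1.2 0.7] w 12.6 q [-0.34  0.69  1.42  0.    1.04  1.14]
```

View pics/ad.png

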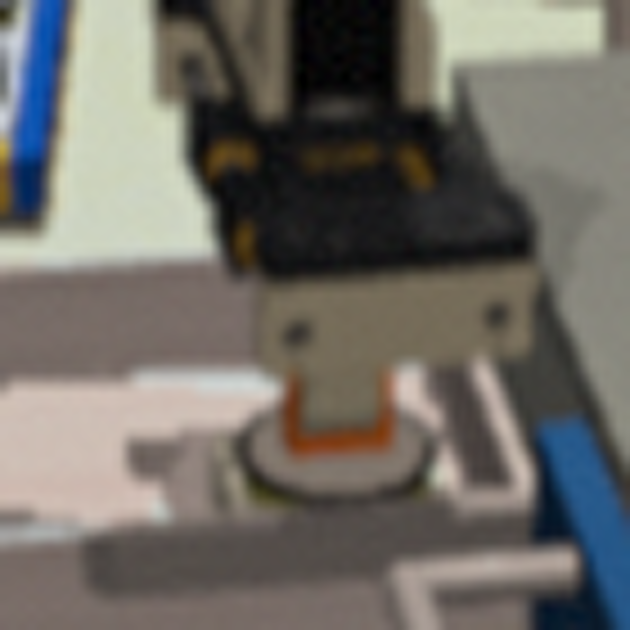

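Well centred. Lift and carry to slot 5.

Request:
send_rows:
  targets:
    - [[0,0,0,0,0,0,1],[0,0,0,0,0,-12,1],[0,0,0,0,0,-36,1],[0,0,0,0,0,-65,1],[0,0,0,0,0,-95,1]]

```text
time: 41.02
tool_pos: [613.9, -134.5, 158.3]
tcp_rot: [-3.141, 0.002, 0.092]
contact_force: [0.3, -0.8, -2.4]
grip_width: 11.8
```

Request:
send_rows:
  targets:
    - [[0,0,1,-5,-10,-8,1],[0,0,3,-15,-45,-8,1],[0,0,6,-28,-80,-8,1],[0,0,9,-42,-115,-8,1],[0,0,11.3,-58,-150,-8,1]]

```text
time: 41.43
tool_pos: [542.1, 10.5, 166.0]
tcp_rot: [3.141, -0.0, -0.108]
contact_force: [0.7, 0.5, -1.5]
grip_width: 11.9
```

```bash
python3 - <<'E'
from h import *
st();print(rel([*slot(4,-10,7),165],yawR(TY)))
E
```

```text
t 41.43 p [542.1  10.5 166. ] rpy [ 1.7999e+02 -1.0000e-02 -6.1900e+00] F [ 0.7  0.5 -1.5] w 11.9 q [-0.12  0.43  1.57 -0.    1.14  1.56]
(array([ 0.01, -0.01, -0.19]), array([ -62.8, -402.3,    0.9]))
```

Request:
send_rows:
  targets:
    - [[0,0,0,-8,-38,0,1],[0,0,0,-16,-76,0,1],[0,0,0,-24,-114,0,1],[0,0,0,-32,-152,0,1],[0,0,0,-40,-190,0,1]]

```text
time: 41.85
tool_pos: [522.5, 204.3, 166.3]
tcp_rot: [3.141, -0.0, -0.105]
contact_force: [1.1, -0.7, -2.5]
grip_width: 11.7
```

Request:
send_rows:
  targets:
    - [[0,0,0,-5,-38,0,1],[0,0,0,-10,-76,0,1],[0,0,0,-15,-114,0,1],[0,0,0,-20,-152,0,1],[0,0,0,-22,-190,0,1]]

```text
time: 42.27
tool_pos: [520.1, 395.7, 166.1]
tcp_rot: [3.141, 0.0, -0.104]
contact_force: [1.1, 0.7, -2.2]
grip_width: 11.9
```

Request:
send_rows:
  targets:
    - [[0,0,0,0,-15,0,1],[0,0,0,0,-22,15,1],[0,0,0,0,-22,35,1],[0,0,0,0,-22,35,1],[0,0,0,0,-22,35,1]]

```text
time: 42.68
tool_pos: [522.4, 414.1, 128.7]
tcp_rot: [3.138, 0.004, -0.105]
contact_force: [0.4, 0.5, -2.9]
grip_width: 11.6
```

```bash
python3 - <<'E'
from h import *
st();print(tc());print(rel([*slot(4,-10,7),60],yawR(TY)))
crop("side","ae",95,200,160,270,7)
E
```

```text
t 42.68 p [522.4 414.1 128.7] rpy [179.8    0.2   -6.04] F [ 0.4  0.5 -2.9] w 11.6 q [ 0.56  0.69  1.22 -0.    1.24  2.23]
(np.float64(-42.3), np.float64(291.8))
(array([ 0.2 ,  0.2 , -0.04]), array([ 0.5, -3.5, 68.7]))
```

View pics/ae.png

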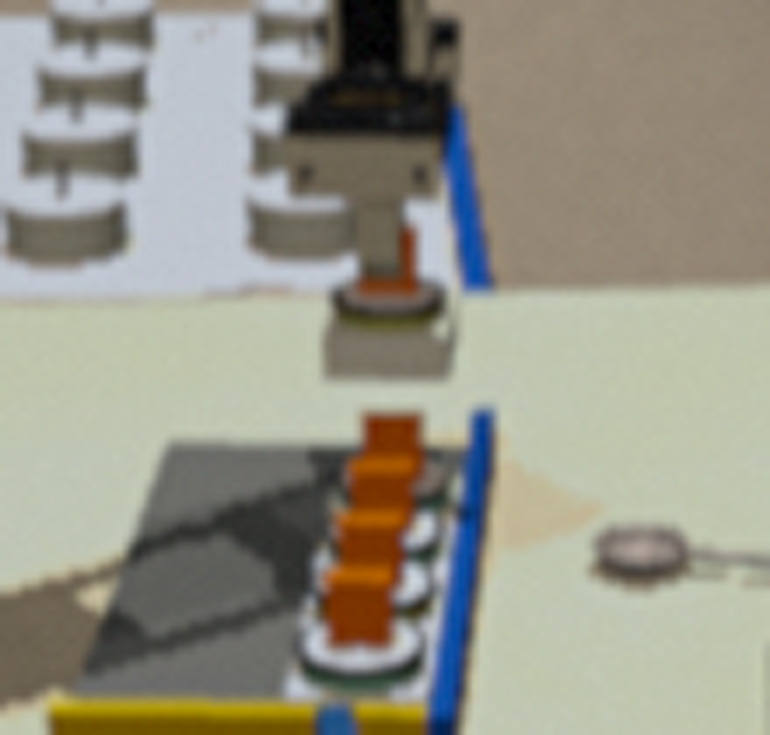

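Request:
send_rows:
  targets:
    - [[0,0,0,0,-3,18,1],[0,0,0,0,-3,38,1],[0,0,0,0,-3,56,1],[0,0,0,0,-3,66,1],[0,0,0,0,-3,66,1]]

```text
time: 43.15
tool_pos: [523.1, 417.4, 63.1]
tcp_rot: [3.139, 0.003, -0.106]
contact_force: [-0.7, 0.0, -2.7]
grip_width: 12.0
```

Request:
send_rows:
  targets:
    - [[0,0,0,0,0,4,1],[0,0,0,0,0,6,1],[0,0,0,0,0,6,1]]

```text
time: 43.4
tool_pos: [524.1, 418.9, 59.6]
tcp_rot: [-3.141, -0.001, -0.105]
contact_force: [0.3, -0.1, -2.1]
grip_width: 11.6
```

```bash
python3 - <<'E'
from h import *
st();print(tc())
E
```

```text
t 43.4 p [524.1 418.9  59.6] rpy [-1.7995e+02 -7.0000e-02 -6.0100e+00] F [ 0.3 -0.1 -2.1] w 11.6 q [ 0.56  0.76  1.28 -0.    1.1   2.24]
(np.float64(-41.1), np.float64(296.7))
```

Set it down, regrip centred, then slide in.

Request:
send_rows:
  targets:
    - [[0,0,0,0,4,2,1],[0,0,0,0,4,4,1],[0,0,0,0,4,6,1],[0,0,0,0,4,7,1],[0,0,0,0,4,7,1]]

```text
time: 43.82
tool_pos: [523.5, 414.5, 54.3]
tcp_rot: [-3.141, -0.001, -0.105]
contact_force: [-4.9, -4.5, 11.6]
grip_width: 11.9
```

```bash
python3 - <<'E'
from h import *
st();print(tc())
crop("side","af",95,200,160,270,7)
E
```

```text
t 43.82 p [523.5 414.5  54.3] rpy [-1.7999e+02 -8.0000e-02 -5.9900e+00] F [-4.9 -4.5 11.6] w 11.9 q [ 0.56  0.76  1.29 -0.    1.09  2.23]
(np.float64(-41.3), np.float64(292.3))
```

View pics/af.png

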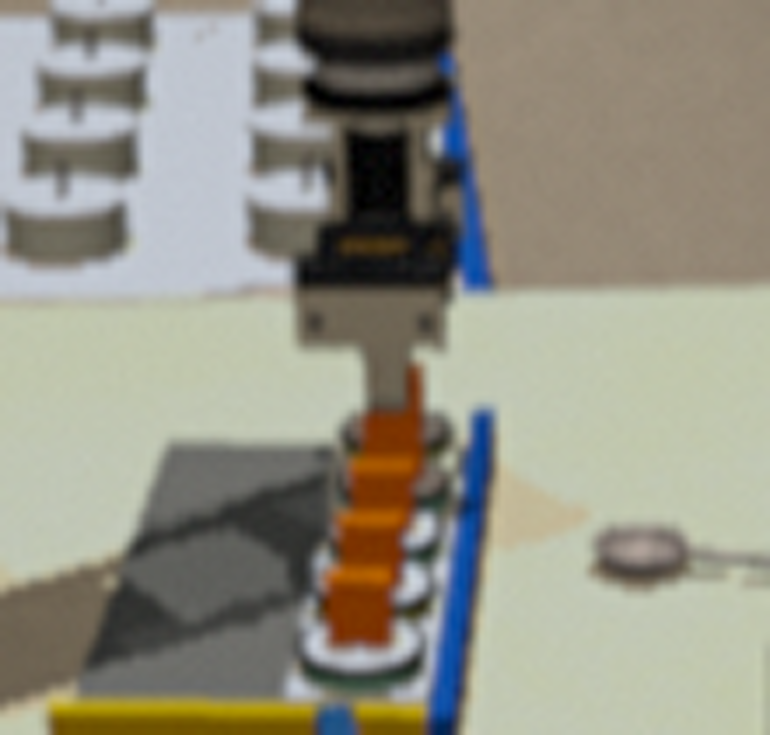

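Request:
send_rows:
  targets:
    - [[0,0,0,0,0,-1,0.1],[0,0,0,0,0,-1,0.1],[0,0,0,0,0,-1,0.1],[0,0,0,2,0,-1,0.1],[0,0,0,2.5,0,-1,0.1]]

```text
time: 44.28
tool_pos: [525.9, 414.5, 52.5]
tcp_rot: [3.142, -0.0, -0.105]
contact_force: [0.6, -0.1, -0.0]
grip_width: 39.3
```

Request:
send_rows:
  targets:
    - [[0,0,0,0,0,0,1],[0,0,0,0,0,0,1],[0,0,0,0,0,0,1],[0,0,0,0,0,0,1],[0,0,0,0,0,0,1]]

```text
time: 44.7
tool_pos: [525.6, 414.6, 52.6]
tcp_rot: [3.141, 0.0, -0.105]
contact_force: [0.3, -0.2, 0.0]
grip_width: 12.8
```

Request:
send_rows:
  targets:
    - [[0,0,0,0,0,0,1],[0,0,0,0,0,-4,1],[0,0,0,0,2,-4,1],[0,0,0,0,4,-4,1],[0,0,0,0,5,-4,1]]

```text
time: 45.12
tool_pos: [525.1, 409.6, 56.7]
tcp_rot: [-3.141, -0.0, -0.105]
contact_force: [0.9, 3.8, -3.2]
grip_width: 11.7
```

Request:
send_rows:
  targets:
    - [[0,0,0,0,1.5,0,1],[0,0,0,0,2,0,1],[0,0,0,0,2,0,1]]

```text
time: 45.37
tool_pos: [525.1, 409.4, 57.1]
tcp_rot: [-3.138, -0.001, -0.105]
contact_force: [1.0, 7.0, -2.9]
grip_width: 11.7
```

```bash
python3 - <<'E'
from h import *
st();print(tc())
E
```

```text
t 45.37 p [525.1 409.4  57.1] rpy [-1.7978e+02 -6.0000e-02 -6.0100e+00] F [ 1.   7.  -2.9] w 11.7 q [0.55 0.75 1.3  0.   1.08 2.22]
(np.float64(-39.1), np.float64(287.4))
```

Contact at the expected 287.4. Now the rail.

Request:
send_rows:
  targets:
    - [[0,0,0,2,0,0,1],[0,0,0,4,0,0,1],[0,0,0,6,0,0,1],[0,0,0,6,0,0,1]]

```text
time: 45.7
tool_pos: [529.9, 408.9, 56.8]
tcp_rot: [-3.139, 0.002, -0.105]
contact_force: [-2.4, 8.0, -3.0]
grip_width: 11.6
```

Request:
send_rows:
  targets:
    - [[0,0,0,1.5,0,0,1],[0,0,0,1.5,0,0,1]]

```text
time: 45.87
tool_pos: [530.0, 408.9, 56.7]
tcp_rot: [-3.139, 0.004, -0.105]
contact_force: [-7.2, 7.2, 1.5]
grip_width: 11.8
```

```bash
python3 - <<'E'
from h import *
st();print(tc())
E
```

```text
t 45.87 p [530.  408.9  56.7] rpy [-179.86    0.24   -5.99] F [-7.2  7.2  1.5] w 11.8 q [0.54 0.76 1.28 0.   1.1  2.21]
(np.float64(-34.2), np.float64(287.4))
```

Request:
send_rows:
  targets:
    - [[0,0,0,-1,-1,2,1],[0,0,0,-1,-1,4,1],[0,0,0,-1,-1,6,1],[0,0,0,-1,-1,6,1]]

```text
time: 46.2
tool_pos: [529.9, 409.1, 52.6]
tcp_rot: [-3.14, 0.002, -0.104]
contact_force: [-9.3, 2.9, 9.6]
grip_width: 11.6
```

Request:
send_rows:
  targets:
    - [[0,0,0,0,1.5,-2,1],[0,0,0,-1,1,-2,0.1],[0,0,0,-1,1,-2,0.1],[0,0,0,-1,1,-2,0.1],[0,0,0,-1,1,-2,0.1]]

```text
time: 46.62
tool_pos: [530.7, 406.6, 52.7]
tcp_rot: [3.141, -0.0, -0.105]
contact_force: [0.6, -0.1, 0.7]
grip_width: 34.2
```

Request:
send_rows:
  targets:
    - [[0,0,0,0,0,-25,0.1],[0,0,0,0,0,-60,0.1],[0,0,0,0,0,-95,0.1],[0,0,0,-30,0,-110,0.1],[0,0,0,-60,30,-110,0.3]]

```text
time: 47.03
tool_pos: [470.9, 387.6, 167.1]
tcp_rot: [-3.134, -0.009, -0.104]
contact_force: [0.3, 0.1, -0.2]
grip_width: 38.0
```

Request:
send_rows:
  targets:
    - [[0,0,-5,-20,38,0,0.3],[0,0,-10,-40,76,0,0.3],[0,0,-15,-60,114,0,0.3],[0,0,-20,-75,152,0,0.3],[0,0,-20,-75,190,0,0.3]]

```text
time: 47.45
tool_pos: [370.6, 201.5, 162.6]
tcp_rot: [3.141, 0.001, 0.251]
contact_force: [1.4, -0.1, 0.5]
grip_width: 32.5
```

Request:
send_rows:
  targets:
    - [[0,0,-5,0,35,0,0.3],[0,0,-10,0,70,0,0.3],[0,0,-15,0,105,0,0.3],[0,0,-20,0,140,0,0.3],[0,0,-25,0,140,0,0.3]]

```text
time: 47.87
tool_pos: [409.4, 61.8, 163.2]
tcp_rot: [3.139, -0.0, 0.68]
contact_force: [1.0, -0.1, 0.2]
grip_width: 32.1
```

```bash
python3 - <<'E'
from h import *
crop("top","ag2",220,310,75,230,5)
crop("side","ag",130,280,140,340,4)
crop("side","ag3",135,205,170,250,9)
tabs()
st();print(rel([443,-110,160],yawR(np.radians(92.9))))
E
```

```text
[106 241   5   9  29] [245.  108.2] [529.3 403.7  79. ]
[128 243   5   9  29] [247.2 130.2] [523.  340.4  79. ]
[151 246   4   9  28] [249.6 152.5] [516.  276.6  79. ]
[173 248   4   9  29] [252.1 174.7] [508.8 213.2  79. ]
[195 251   5   9  29] [254.9 197. ] [500.8 149.7  79. ]
t 48.07 p [407.5  67.  162.7] rpy [-180.      0.     38.82] F [-0.3  1.  -0.4] w 31.8 q [-0.02  0.21  1.91 -0.    1.02  0.87]
(array([ -0.  ,   0.  , -54.08]), array([-83.3, 160.2,   2.7]))
```

View pics/ag3.png

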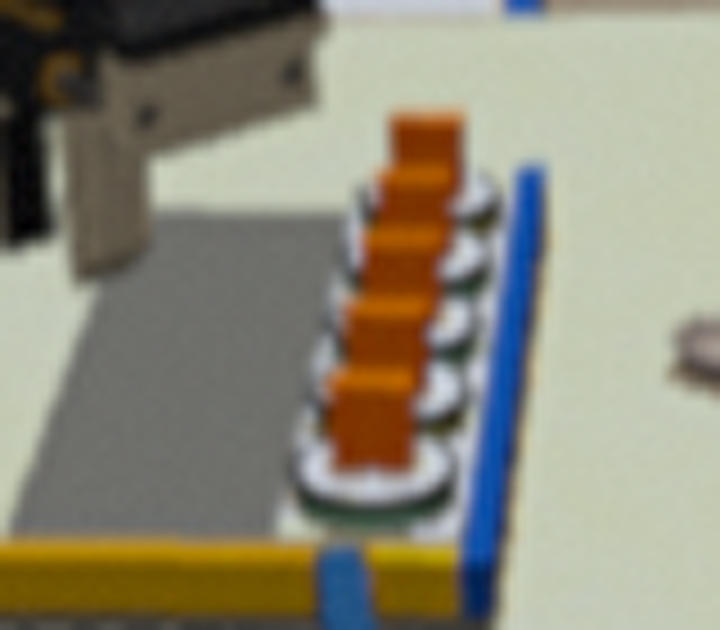

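View pics/ag2.png

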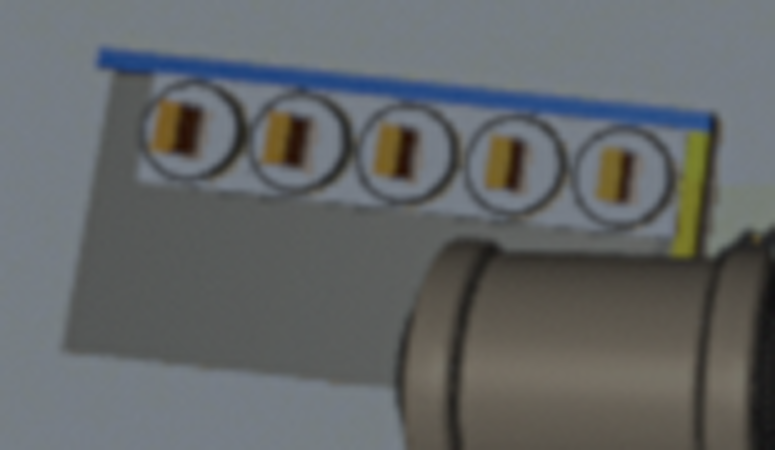

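Request:
send_rows:
  targets:
    - [[0,0,-7,-15,30,0,0.3],[0,0,-14,-32,60,0,0.3],[0,0,-21,-50,95,0,0.3],[0,0,-28,-68,130,0,0.3],[0,0,-35,-83,160,0,0.3]]

```text
time: 48.48
tool_pos: [442.4, -101.1, 162.9]
tcp_rot: [3.141, -0.0, 1.232]
contact_force: [0.4, 0.5, -0.5]
grip_width: 32.0
```

```bash
python3 - <<'E'
from h import *
st();print(rel([443,-110,140],yawR(np.radians(92.9))))
E
```

```text
t 48.48 p [ 442.4 -101.1  162.9] rpy [ 1.7999e+02 -1.0000e-02  7.0610e+01] F [ 0.4  0.5 -0.5] w 32.0 q [-0.39  0.28  1.81  0.    1.05 -0.06]
(array([ 1.000e-02, -0.000e+00, -2.229e+01]), array([-8.2,  3.5, 22.9]))
```

Request:
send_rows:
  targets:
    - [[0,0,-7,-3,1,5,0.3],[0,0,-14,-6,2,10,0.3],[0,0,-20,-6,2,15,0.3],[0,0,-20,-6,2,20,0.3],[0,0,-20,-6,2,22,0.3]]

```text
time: 48.9
tool_pos: [441.9, -106.3, 140.1]
tcp_rot: [-3.141, -0.0, 1.573]
contact_force: [-0.9, 0.4, -0.5]
grip_width: 32.3
```

```bash
python3 - <<'E'
from h import *
st();print(rel([443,-110,67],yawR(np.radians(92.9))))
crop("side","ah",110,260,110,310,4)
E
```

```text
t 48.9 p [ 441.9 -106.3  140.1] rpy [-1.7994e+02 -2.0000e-02  9.0100e+01] F [-0.9  0.4 -0.5] w 32.3 q [-0.4   0.31  1.84 -0.    0.99 -0.41]
(array([-0.06, -0.03, -2.8 ]), array([-3.7,  1.2, 73.1]))
```

View pics/ah.png

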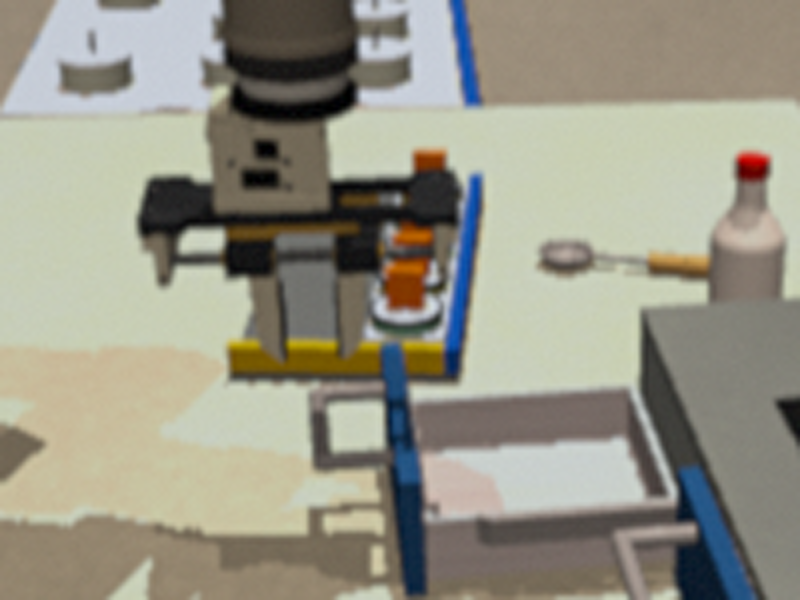

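The drawer is empty; the fingers straddle the handle line. Down and grip.

Request:
send_rows:
  targets:
    - [[0,0,-2.5,-3,1,20,0.3],[0,0,-2.5,-3,1,40,0.3],[0,0,-2.5,-3,1,60,0.3],[0,0,-2.5,-3,1,72,0.3],[0,0,-2.5,-3,1,72,1]]

```text
time: 49.37
tool_pos: [441.8, -109.2, 66.9]
tcp_rot: [-3.138, -0.002, 1.617]
contact_force: [-0.7, 0.4, -0.1]
grip_width: 28.9
```

Request:
send_rows:
  targets:
    - [[0,0,0,0,0,0,1],[0,0,0,0,0,0,1],[0,0,0,0,0,0,1],[0,0,0,0,0,0,1]]

```text
time: 49.7
tool_pos: [443.7, -110.4, 69.7]
tcp_rot: [3.14, 0.001, 1.619]
contact_force: [0.4, 0.3, 2.9]
grip_width: 10.8
```

Request:
send_rows:
  targets:
    - [[0,0,0,0,10,0,1],[0,0,0,0,25,0,1],[0,0,0,0,45,0,1],[0,0,0,0,65,0,1],[0,0,0,0,85,0,1]]

```text
time: 50.12
tool_pos: [528.5, -106.0, 69.7]
tcp_rot: [-3.141, -0.0, 1.619]
contact_force: [-3.1, 0.6, 4.7]
grip_width: 10.9
```

```bash
python3 - <<'E'
from h import *
st();print(rel([614.5,-101,68]))
E
```

```text
t 50.12 p [ 528.5 -106.    69.7] rpy [-1.7999e+02 -1.0000e-02  9.2740e+01] F [-3.1  0.6  4.7] w 10.9 q [-0.34  0.54  1.68 -0.    0.91 -0.39]
(array([0., 0., 0.]), array([ 0.9, 86.2,  1.7]))
```

Request:
send_rows:
  targets:
    - [[0,0,0,0,20,0,1],[0,0,0,0,40,0,1],[0,0,0,0,60,0,1],[0,0,0,0,76,0,1],[0,0,0,0,82,0,1]]

```text
time: 50.53
tool_pos: [612.0, -101.7, 69.7]
tcp_rot: [3.139, -0.0, 1.619]
contact_force: [-1.9, 3.2, 6.7]
grip_width: 11.2
```

Request:
send_rows:
  targets:
    - [[0,0,0,0,3,0,1],[0,0,0,0,5,0,1],[0,0,0,0,5,0,1]]

```text
time: 50.78
tool_pos: [614.1, -101.6, 69.7]
tcp_rot: [-3.14, -0.0, 1.619]
contact_force: [-3.8, 2.4, 5.8]
grip_width: 10.6
```

Request:
send_rows:
  targets:
    - [[0,0,0,0,3,0,1],[0,0,0,0,3,0,1]]

```text
time: 50.95
tool_pos: [614.2, -101.6, 69.6]
tcp_rot: [-3.134, -0.001, 1.619]
contact_force: [-14.0, 1.6, 13.5]
grip_width: 10.7
```

Request:
send_rows:
  targets:
    - [[0,0,0,0,-3,0,0.3],[0,0,0,0,-3,0,0.3],[0,0,0,0,-4,0,0.3],[0,0,0,0,-4,-30,0.3],[0,0,0,0,-4,-65,0.3]]

```text
time: 51.37
tool_pos: [612.1, -101.9, 131.6]
tcp_rot: [-3.136, -0.002, 1.619]
contact_force: [0.0, -0.7, -0.1]
grip_width: 32.0
```

Request:
send_rows:
  targets:
    - [[0,0,0,0,-30,-25,0.3],[0,0,0,0,-65,-50,0.3],[0,0,0,0,-105,-50,0.3],[0,0,0,0,-145,-50,0.3],[0,0,0,0,-185,-50,0.3]]

```text
time: 51.78
tool_pos: [427.5, -111.1, 184.1]
tcp_rot: [3.14, 0.001, 1.619]
contact_force: [-0.3, -0.9, 0.3]
grip_width: 31.9
```

Request:
send_rows:
  targets:
    - [[0,0,0,-30,-20,0,0.3],[0,0,0,-65,-40,0,0.3],[0,0,0,-100,-60,0,0.3],[0,0,0,-135,-60,0,0.3]]

```text
time: 52.12
tool_pos: [372.8, -249.8, 184.2]
tcp_rot: [-3.141, 0.0, 1.619]
contact_force: [1.4, 0.0, 0.5]
grip_width: 31.9
```

```bash
python3 - <<'E'
from h import *
st(); snap("fin");tabs()
crop("top","ai",100,320,70,420,2.2)
crop("side","ai2",100,300,150,420,2.9)
E
```

```text
t 52.12 p [ 372.8 -249.8  184.2] rpy [-1.7995e+02  2.0000e-02  9.2740e+01] F [1.4 0.  0.5] w 31.9 q [-0.76  0.25  1.79 -0.    1.11 -0.81]
[106 241   5   9  29] [245.  108.2] [529.3 403.7  79. ]
[128 243   5   9  29] [247.2 130.2] [523.  340.4  79. ]
[151 246   4   9  28] [249.6 152.5] [516.  276.6  79. ]
[173 248   4   9  30] [252.1 174.6] [508.8 213.4  79. ]
[195 251   4   9  28] [255.  196.9] [500.4 149.9  79. ]
```

View pics/ai.png

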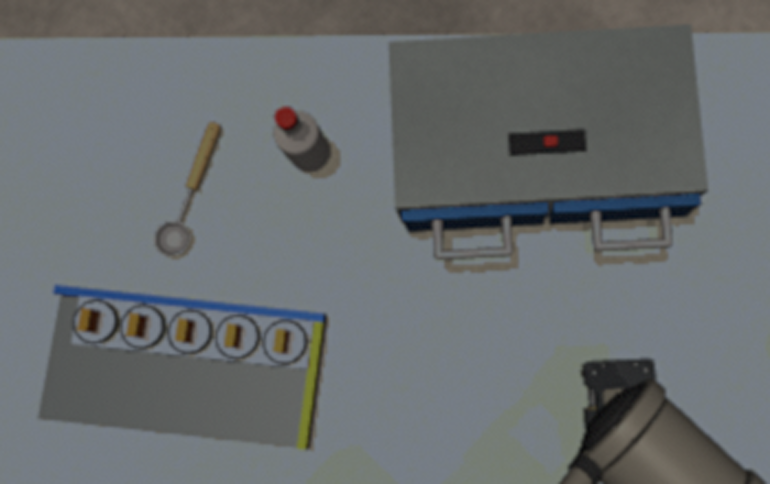

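View pics/ai2.png

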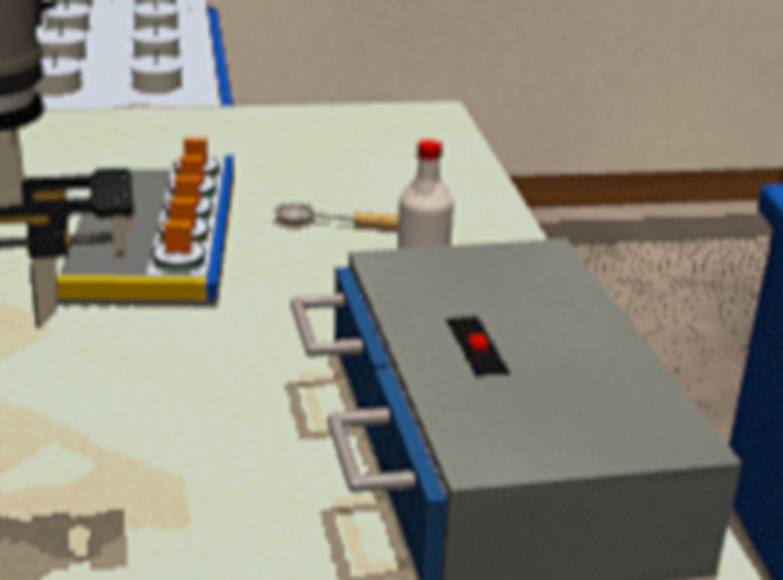

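```bash
python3 - <<'E'
from h import *
a=np.mean([capture("top").astype(float) for _ in range(6)],0)[228:290,95:225,::-1]
a=np.clip(a*2.0,0,255).astype(np.uint8)
cv2.imwrite("pics/aj.png",cv2.resize(a,None,fx=6,fy=6,interpolation=cv2.INTER_CUBIC))
E
```

```text
(no output)
```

View pics/aj.png

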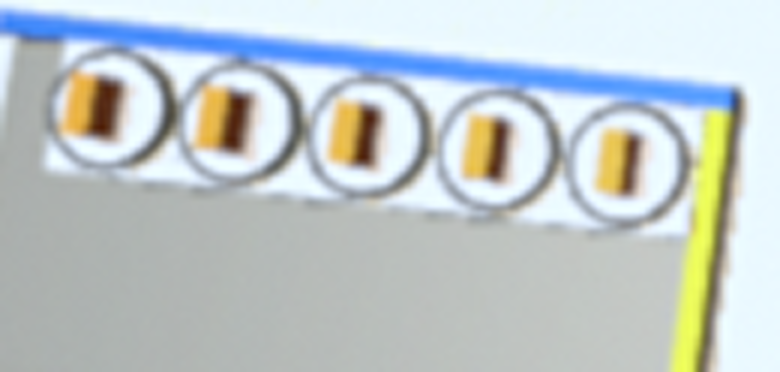

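```bash
python3 - <<'E'
from h import *
tabs(); st(); print(close_job())
E
```

```text
[106 241   5   9  29] [245.  108.2] [529.3 403.7  79. ]
[128 243   5   9  29] [247.2 130.2] [523.  340.4  79. ]
[151 246   4   9  28] [249.6 152.5] [516.  276.6  79. ]
[173 248   4   9  30] [252.1 174.6] [508.8 213.4  79. ]
[195 251   5   9  28] [254.8 197. ] [501.  149.5  79. ]
t 52.72 p [ 376.  -248.2  183.8] rpy [1.800e+02 1.000e-02 9.284e+01] F [ 0.1 -0.6 -0.1] w 32.1 q [-0.75  0.25  1.78 -0.    1.11 -0.8 ]
the job is handed in; nothing more can be done
None
```

The job is done and handed in at about 53 s. I pushed the right drawer shut and opened the left one about 172 mm. I then moved its four carriers, and the one already on the tray, into one row along the blue rail from the yellow stop, and shut the left drawer again.

**Row:** each carrier was felt touching its neighbour and the rail. The contact positions along the rail came out 64.0 mm apart from the second carrier on. In the last pictures all five stand upright with no visible gap, in the same place to within a pixel (about 3 mm). A faint seam beside the yellow stop, under one pixel wide, was too fine to settle from the picture.

**Drawers:** each was pushed until it stopped moving under 14 to 19 N, and both fronts look flush in the last pictures.

**Bystanders:** the bottle and scoop look unmoved. The beaker was not checked again at the end, but the arm did not work near it.

**One hitch:** the third carrier arrived slightly shifted and tilted in the grip, so I set it down level and gripped it again before sliding it in. I did the same with the fourth and fifth to be safe.

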